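# Weigh the ring-topped canister on the spring scale and set its marker

### The arm

A 6-joint arm with a two-finger parallel gripper is mounted at the origin on the work surface. World frame = base frame: x ahead of the robot, y to its left, z up, the work surface at z = 0. Lengths are in m, angles in rad, forces in N, time in s.
With the tool pointing down it reaches from about 0.35 to 0.925 m from the base axis. Payload 6.4 kg.
Tool frame: the origin (TCP) lies midway between the tips of the shut fingers; the grasp point (between the pads) lies 19 mm behind it; z points along the fingers, y is the line along which they close (so a half turn about z gives the same grasp; the last joint's range is limited). The gripper opens to 94 mm and grips with 3 to 60 N. Pads are 16 mm wide; open, the fingers measure 119 mm over their backs; the gripper's body (75 mm by 177 mm) begins 78 mm behind the grasp point.
Start: joints at [1.073, 0.245, 1.558, -0, 1.339, -0.174], TCP at [0.207, 0.616, 0.205] pointing down, gripper open.
Joint ranges: [-3.13, 3.13], [-1.02, 2.26], [0.13, 2.54], [-0.95, 4.09], [0.21, 2.88], [-2.74, 2.74]. Speed limits (rad/s): [2.57, 2.57, 3.14, 3.14, 3.14, 3.14].

### API

Orientations are given as a unit quaternion [x, y, z, w].
In Python, from rig import arm, camera, camera_info gives the robot as it stands.
- The arm moves only by the tool apply_moves, never from a script. Its argument "moves" is one flat list of numbers, 4 for each row, row after row: the shift along the tool's x, y, z in cm, then the turn about the tool's z in degrees. In form: [tx, ty, tz, spin, tx, ty, tz, spin, ...]. A call has 1 to 12 rows; each row shifts and turns the commanded pose from where the row before left it, along the tool's axes as they then stand; what a row does not reach is not made up. A row lasts 1/12 s, in which the tool goes at most 41.7 mm and 7.16 degrees, less where a joint would pass 70% of its speed; a pose out of reach is approached as far as the arm can. A call with a gripper value outside its range is refused whole. "gripper" is the closure in counts, from 0 (fully open) to 255 (shut), set as the call begins (left out, the last holds). The fingers move at their own pace and stop on an object; "force" is the grip in N (left out, the last holds). Time passes only in rows, so rows that do not move let the fingers close. It gives the time, the measured TCP pose, the force, the opening and the grip force at its end, in the units of the state.
- arm.get_state(): the state, without advancing time (a new reading comes with each control period).
- camera(name): name is "scene" or "top" or "wrist"; returns the picture (480x640x3 uint8, red, green, blue); there is no depth.
- camera_info(name): a dict with "camera_matrix" (3x3 intrinsics, pixels), "eye" and "rotation" of the camera in the world. Camera axes: x right, y up, looking along -z (the intrinsics and any distortion apply to the point x, -y, -z); pixel columns grow to the right and rows downward; lengths in m; the calibration is good to about 2 mm. A picture is of the moment at which its call begins: read the wrist's pose just before it. camera_info takes no time and is no camera call; for the wrist camera it gives the pose at the moment of the call.
- arm.finish_job(): hands the job in; it is judged then, once.
The state is a dict: "t": time; "q": joint angles; "qd": joint speeds; "joint_torque": joint torques, N m; "tcp_pos": TCP position; "orientation": TCP orientation; "wrist_force": force on the tool from outside, world axes, zero at the start; "ft_torque": the same for the moment, N m; "width": opening from 0.0 (shut) to 1.0 (fully open); "gripper_force": force on a finger pad.
Only numpy, scipy, OpenCV 4.12 (cv2) and the standard library are available. Lean on these libraries where they do the work, as an engineer would, in place of code of your own. Each camera call takes 0.05 s, during which the arm holds its last target. There are 200 camera calls.

### The job

Take the canister with the ring on top out of the tray and hang it by its ring on the spring scale's hook, letting the spring take the load gently rather than dropping it, and let go. Once it hangs still by itself, slide the marker on the upright rod level with the scale's pointer and let go, leaving the canister hanging. Leave everything else where it stands.

Things in the scene. Friction and masses are not known exactly. Their poses are not given: they have to be found in the camera images.
- stand: Fixed spring scale stand. Origin on the table straight below the hook's straight shank; the hook opens towards -x; z up. Base plate 12 mm thick, x +20 to +170 mm, y -160 to +140 mm. Column 30 mm square at x +40, y -135 mm; a beam across 450 mm above the table holds the scale's cylinder (47 mm diameter) with its lower end 345 mm above the table, directly above the hook. Marker rod 10 mm thick upright at x +30, y +115 mm, to 452 mm height.
- hook (a joint): How far the sprung hook and pointer have dipped, m: 0 unloaded, grows downwards to a stop at 0.10. Spring 90 N/m with 0.25 N preload, lightly damped: after a disturbance it bobs about 2 s. The loaded canister dips it 30 to 65 mm.
- seat (a point): Lowest point inside the hook's bend, where the ring rests; moves with the hook, 267 mm above the table unloaded. Axes as stand. The hook is 7 mm steel wire: shank 18 mm behind this point (stand +x), open upturned tip 16 mm in front of it (stand -x), tip's top 16 mm above this point; underside of the bend 7 mm below. The hook does not turn.
- pointer (a point): Free end of the scale's pointer, a flat bar 6 mm wide and 5 mm thick that goes sideways (stand +y) from the hook's shank to 90 mm; it dips with the hook. Its height when unloaded is 315 mm; 47.5 mm above seat. Axes as stand.
- marker (a joint): How far the marker has been slid down its rod, m: 0 at the top (paddle's middle 325 mm above the table), up to 0.13 further down. Friction about 2 N; it stays where it is left.
- paddle (a point): Point on the marker's paddle, at mid-height and mid-thickness, 17 mm from its free end. The paddle is an upright plate 8 mm thick (stand y), 26 mm high, reaching from the rod 87 mm towards stand -x (free end at stand x -57, this point at x -40, y +115 mm). Level means this point at the height of pointer.
- canister: The canister to weigh: aluminium, round, 46 mm diameter, 90 mm tall, smooth sides, with a 12 mm stem and a standing steel ring on top; 164 mm tall in all, 0.29 to 0.59 kg (unknown). Origin at the centre of its underside, z up along it; the ring lies in its own y-z plane, so its x axis goes through the ring (either way round alike). Stands on the tray floor, 4 mm above the table.
- eye (a point): Centre of that ring: 137 mm above the canister's underside. Ring wire 7 mm, inner diameter 40 mm, outer 54 mm.
- tray: Fixed open tray, 130 mm (x) by 380 mm (y), rim 14 mm high, floor 4 mm. Origin under its centre. Three canisters stand in it in a row along its y, 130 mm apart, in any order.
- can_knob: Like canister, but with a 28 mm ball knob on top, 136 mm tall; bystander. Origin under its centre.
- can_bar: Like canister, but with a 58 mm cross bar on top, 123 mm tall; bystander. Origin under its centre.
- spray: White bottle, 52 mm diameter, 170 mm tall, bystander standing between the tray and the stand, nearer the robot. Origin under its centre.
- mug: White mug 80 mm diameter, 95 mm tall, handle to its +y; bystander. Origin under its centre.
- mouse: Black computer mouse, 105 x 60 x 35 mm; bystander on a fixed flat blue mat. Origin under its centre.
- driver: Screwdriver lying on the table, about 200 mm long; bystander.
- jar: Jar 64 mm diameter, 100 mm tall; bystander. Origin under its centre.
There are look-alikes about, which are no part of the job. What is shaped like the canister but orange, red or yellow is not meant.

How it is judged:
By the outcome, as a careful person would: the job done as asked, in the order asked, and still so for the second after the job is handed in, with the robot touching nothing.
It also fails if it takes over 70 s, if anything falls off the work surface, if the arm or the gripper's body presses on something with over 40 N, if the wrist force passes 120 N, or if a joint passes its speed limit or range.

## Working session

There is one attempt and no reset: what is moved stays moved. The work goes in short steps, Python scripts to look and compute and a tool call to move; the robot and the scene stay as the last step left them, time stands still between calls to the robot, and variables do not carry over. Pictures are saved under pics/ and viewed, at most 10 in all, crops included, and the job is handed in when it is done.

Besides the shell and the picture viewer there is one more tool, called as a command line: name --argument value ..., lists and objects as JSON in quotes. apply_moves: Moves the arm, as the interface text tells. Its arguments: {"type":"object","properties":{"moves":{"type":"array","items":{"type":"number"}},"gripper":{"type":"number"},"force":{"type":"number"}},"required":["moves"]}

```bash
ls; mkdir -p pics; python3 - <<'E'
from rig import arm,camera,camera_info
import cv2,numpy as np
np.set_printoptions(precision=4,suppress=True)
for n in("scene","top"):
    im=camera(n); cv2.imwrite(f"pics/{n}0.png",im[:,:,::-1]); print(n,camera_info(n))
print(camera_info("wrist")); print(arm.get_state())
E
```

```text
pics
scene {'camera_matrix': array([[503.7738,   0.    , 317.8679],
       [  0.    , 503.7738, 239.7745],
       [  0.    ,   0.    ,   1.    ]]), 'eye': array([ 1.3535, -0.158 ,  1.0136]), 'rotation': array([0.3142, 0.2466, 0.5639, 0.7228])}
top {'camera_matrix': array([[551.652 ,   0.    , 322.0796],
       [  0.    , 551.652 , 234.5863],
       [  0.    ,   0.    ,   1.    ]]), 'eye': array([0.3892, 0.0363, 1.4635]), 'rotation': array([ 0.0342, -0.0369, -0.6966,  0.7157])}
{'camera_matrix': array([[333.9394,   0.    , 317.5615],
       [  0.    , 333.9394, 234.0532],
       [  0.    ,   0.    ,   1.    ]]), 'eye': array([0.1439, 0.6376, 0.3841]), 'rotation': array([-0.0943, -0.067 ,  0.5798,  0.8065])}
{'t': 0.1, 'q': array([ 1.0729,  0.2457,  1.5589, -0.    ,  1.3387, -0.1741]), 'qd': array([ 0.0016, -0.001 , -0.002 ,  0.0006, -0.0013,  0.0002]), 'joint_torque': array([  0.0016, -41.6914, -31.5526,   0.0687,   0.031 ,  -0.0001]), 'tcp_pos': array([0.2066, 0.6157, 0.2045]), 'orientation': array([ 0.1612,  0.9869, -0.0008, -0.0003]), 'wrist_force': array([-0.478 , -1.0902, -0.1655]), 'ft_torque': array([ 0.0348,  0.0248, -0.0227]), 'gripper_force': 0.0, 'width': 1.0021187067954342}
```

View pics/scene0.png

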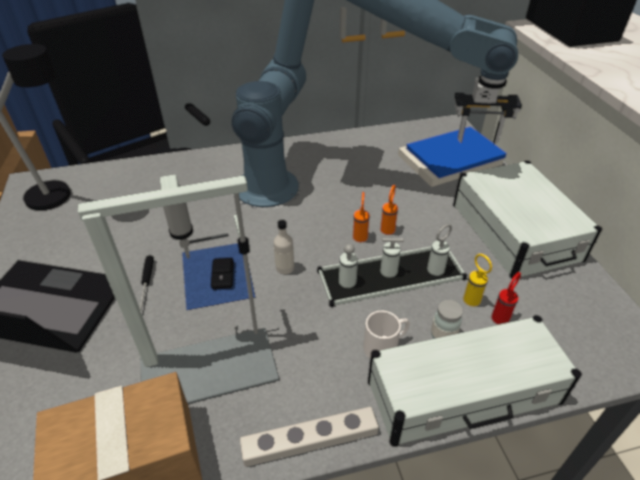

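View pics/top0.png

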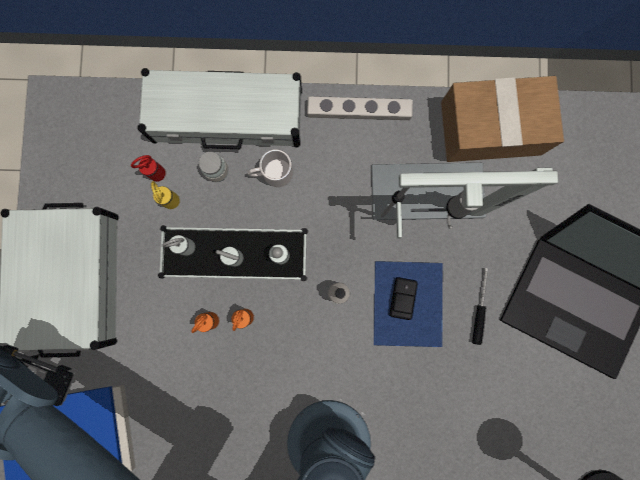

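The scene picture has a ring-topped silver can at the right end of the tray, about (439,252), which is (178,244) in the top view. The cross-bar can is at (391,258) and the knob can at (348,268). The look-alikes are orange (361,222) and (389,215), yellow (476,287) and red (506,303), all outside the tray. I choose (439,252): it is silver, has a ring and stands in the tray. One composite crop will check this choice, and also the stand and gripper shapes.

```bash
python3 - <<'E'
import cv2,numpy as np
s=cv2.imread("pics/scene0.png");t=cv2.imread("pics/top0.png")
def c(im,x0,y0,w,h,W,H):return cv2.resize(im[y0:y0+h,x0:x0+w],(W,H),interpolation=cv2.INTER_CUBIC)
a=np.hstack([c(s,150,165,120,90,400,300),c(s,440,60,100,75,400,300)])
b=np.hstack([c(t,365,155,120,90,400,300),np.hstack([c(s,410,215,50,75,200,300),c(t,155,225,50,75,200,300)])])
cv2.imwrite("pics/comp.png",np.vstack([a,b]))
E
```

```text
(no output)
```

View pics/comp.png

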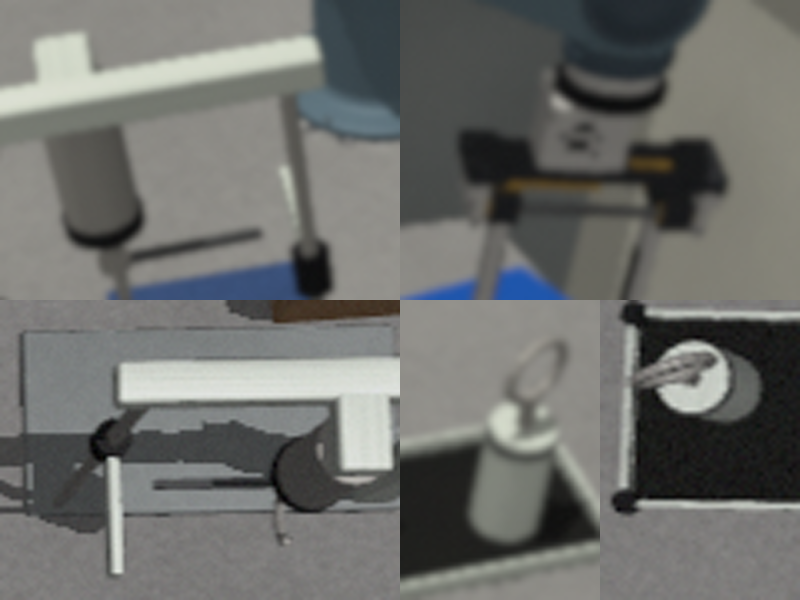

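The crop confirms the choice: silver can with a ring on top. The scale's cylinder sits right above the hook, so the gripper body can't be straight above the ring. I'll check how the arm behaves at the edge of its reach, starting with upward moves in free air.

apply_moves --moves '[0,0,-4,0,0,0,-4,0,0,0,-4,0,0,0,-4,0,0,0,-4,0,0,0,-4,0,0,0,-4,0,0,0,-4,0,0,0,-4,0,0,0,-4,0,0,0,-4,0,0,0,-4,0]'

```text
t: 1.1
tcp_pos: [0.2064, 0.6155, 0.6872]
orientation: [0.161, 0.987, -0.0, -0.0]
wrist_force: [0.1, 0.6, 0.4]
width: 1.001
gripper_force: 0.0
```

apply_moves --moves '[0,0,-4,0,0,0,-4,0,0,0,-4,0,0,0,-4,0,0,0,-4,0,0,0,-4,0]'

```text
t: 1.6
tcp_pos: [0.1832, 0.5447, 0.8128]
orientation: [0.161, 0.987, 0.027, 0.004]
wrist_force: [-0.5, -0.0, 1.4]
width: 0.996
gripper_force: 0.0
```

```bash
python3 -c "
from rig import arm
s=arm.get_state();print(s['q'],s['tcp_pos'],s['orientation'])"
```

```text
[ 1.04351172  0.44915033  0.12739442  0.01940989  2.51117411 -0.18752955] [0.18316962 0.54471582 0.81281747] [0.16111679 0.98655243 0.02715725 0.00426264]
```

apply_moves --moves '[0,2,-2,0,0,2,-2,0,0,2,-2,0,0,2,-2,0,0,2,-2,0,0,2,-2,0]'

```text
t: 2.1
tcp_pos: [0.1907, 0.567, 0.8126]
orientation: [0.161, 0.985, 0.063, 0.01]
wrist_force: [-0.7, 0.2, -0.2]
width: 0.999
gripper_force: 0.0
```

```bash
python3 -c "
from rig import arm
s=arm.get_state();print(s['q'],s['tcp_pos'],s['orientation'])"
```

```text
[ 1.04454912  0.45268928  0.12780688  0.04029138  2.43497332 -0.17016001] [0.19065742 0.56697078 0.81260409] [0.1608565  0.98489045 0.06335016 0.0101365 ]
```

apply_moves --moves '[0,0,4,0,0,0,4,0,0,0,4,0]'

```text
t: 2.35
tcp_pos: [0.195, 0.5796, 0.7222]
orientation: [0.161, 0.985, 0.067, 0.011]
wrist_force: [-0.3, 2.2, 1.1]
width: 1.001
gripper_force: 0.0
```

Tilt gained at the reach limit persists, so the tool can be tilted. Next I'll measure the stand and the can from the stored pictures.

```bash
cat > h.py <<'E'
import numpy as np,cv2
from scipy.spatial.transform import Rotation as R
from rig import arm,camera,camera_info
np.set_printoptions(precision=4,suppress=True)
def ray(ci,uv):
    K=ci["camera_matrix"]; d=np.linalg.solve(K,[uv[0],uv[1],1.]); d=np.array([d[0],-d[1],-d[2]])
    d=R.from_quat(ci["rotation"]).apply(d); return np.array(ci["eye"]),d/np.linalg.norm(d)
def plane(ci,uv,z):
    e,d=ray(ci,uv); return e+d*(z-e[2])/d[2]
def tri(obs):
    A=np.zeros((3,3));b=np.zeros(3);L=[]
    for ci,uv in obs:
        e,d=ray(ci,uv);P=np.eye(3)-np.outer(d,d);A+=P;b+=P@e;L.append((e,P))
    p=np.linalg.solve(A,b); return p,[np.linalg.norm(P@(p-e)) for e,P in L]
def pix(ci,p):
    q=R.from_quat(ci["rotation"]).inv().apply(np.asarray(p)-ci["eye"]);q=ci["camera_matrix"]@[q[0],-q[1],-q[2]];return q[:2]/q[2]
def mov(dw):  # world shift -> tool cm
    return R.from_quat(arm.get_state()["orientation"]).inv().apply(dw)*100
E
cat > m.py <<'E'
from h import *
T=camera_info("top");S=camera_info("scene")
t=cv2.imread("pics/top0.png");s=cv2.imread("pics/scene0.png")
def hsv(i):return cv2.cvtColor(i,cv2.COLOR_BGR2HSV)
# paddle: bright in top
def comp(im,x0,y0,x1,y1,lo):
    g=im[y0:y1,x0:x1].min(axis=2); m=(g>lo).astype(np.uint8)
    n,l,st,c=cv2.connectedComponentsWithStats(m)
    for i in range(1,n):
        if st[i,4]>15:
            pts=np.argwhere(l==i)[:,::-1]+[x0,y0]; print(st[i]+[x0,y0,0,0,0],cv2.minAreaRect(pts.astype(np.float32)))
print("paddle top");comp(t,390,197,410,245,150)
print("paddle scene");comp(s,228,208,246,240,150)
print("tray can top");comp(t,160,228,205,262,150)
print("tray plane corners z=.014",[plane(T,p,.014)[:2] for p in((163,230),(306,232),(304,278),(161,276))])
print("base plate TL",plane(T,(372,165),.012))
e=[((178,244)),]
print("can top centre", plane(T,(179.5,244.5),.094))
print("can scene", plane(S,(439,250),.094))
E
python3 m.py
```

```text
paddle top
[398 202   4  35 119] ((399.5, 219.0), (34.0, 3.0), 90.0)
paddle scene
[233 215   5  13  30] ((236.10003662109375, 220.80003356933594), (12.332883834838867, 2.846050262451172), 71.56504821777344)
tray can top
[167 228  38   2  43] ((185.5, 228.5), (1.0, 37.0), 90.0)
[161 232   3  12  23] ((161.7799835205078, 237.53997802734375), (1.9798991680145264, 11.030865669250488), 8.130102157592773)
[170 236  17  17 143] ((178.0, 244.0), (16.0, 16.0), 90.0)
[160 247   3  15  25] ((161.0, 254.00001525878906), (1.393052101135254, 14.129528045654297), 5.710593223571777)
tray plane corners z=.014 [array([0.5363, 0.4529]), array([0.5413, 0.0755]), array([0.42  , 0.0771]), array([0.4152, 0.4513])]
base plate TL [ 0.7268 -0.0959  0.012 ]
can top centre [0.4931 0.3869 0.094 ]
can scene [0.5091 0.3783 0.094 ]
```

```bash
python3 - <<'E'
import cv2,numpy as np
s=cv2.imread("pics/scene0.png");t=cv2.imread("pics/top0.png")
def c(im,x0,y0,w,h,W,H):
    o=cv2.resize(im[y0:y0+h,x0:x0+w],(W,H),interpolation=cv2.INTER_CUBIC)
    k=W//w
    for i in range(0,w,5):
        cv2.putText(o,str(x0+i),(i*k,8),0,.3,(0,0,255));cv2.line(o,(i*k,8),(i*k,14),(0,0,255))
    for i in range(0,h,5):cv2.putText(o,str(y0+i),(0,i*k+4),0,.3,(0,0,255))
    return o
a=np.hstack([c(s,415,218,50,60,400,480),c(t,155,225,50,60,400,480)])
cv2.imwrite("pics/can.png",a)
E
```

```text
(no output)
```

View pics/can.png

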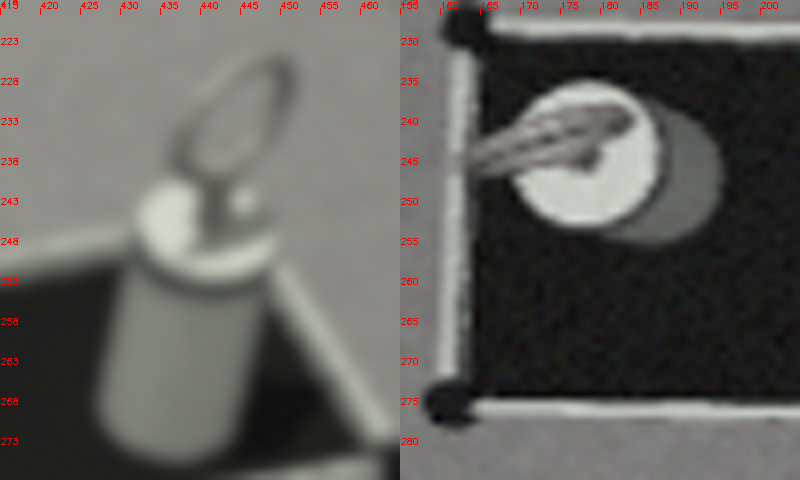

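The close crop shows the silver can with a standing ring on top, the one wanted. Its top disc is at top (178.1,244.2) and scene (440.8,246.9). The ring centre is near top (173.9,242.3) and scene (444.4,232.8).

```bash
cat > m2.py <<'E'
from h import *
T=camera_info("top");S=camera_info("scene")
print("cantop",tri([(T,(178.1,244.2)),(S,(440.8,246.9))]))
c,r=tri([(T,(173.9,242.3)),(S,(444.4,232.8))]);print("eye",c,r)
n=np.cross(ray(T,(163.8,245))[1],ray(T,(184,239.7))[1]);print("ring plane n",n/np.linalg.norm(n))
for a in range(-45,50,15):
    th=np.radians(a);u=np.array([-np.sin(th),np.cos(th),0])
    ps=[c+.0235*(np.cos(k)*u+np.sin(k)*np.array([0,0,1])) for k in np.linspace(0,2*np.pi,80)]
    o=[]
    for ci in(S,T):
        e=cv2.fitEllipse(np.array([pix(ci,p) for p in ps],np.float32));o+=[np.round(e[1],1),round(e[2])]
    print(a,o)
p,r=tri([(T,(399.8,237)),(S,(238,228))]);print("paddle end?",p,r)
for uv in((399.5,202),(399.5,237)):print("paddle top",plane(T,uv,.338))
# stand direction from base plate left edge & beam
E
python3 m2.py; python3 - <<'E'
import cv2,numpy as np
s=cv2.imread("pics/scene0.png");t=cv2.imread("pics/top0.png")
def c(im,x0,y0,w,h,W,H):
    o=cv2.resize(im[y0:y0+h,x0:x0+w],(W,H),interpolation=cv2.INTER_CUBIC);k=W/w
    for i in range(0,w,10):cv2.putText(o,str(x0+i),(int(i*k),8),0,.3,(0,0,255));cv2.line(o,(int(i*k),8),(int(i*k),14),(0,0,255))
    for i in range(0,h,10):cv2.putText(o,str(y0+i),(0,int(i*k)+4),0,.3,(0,0,255))
    return o
cv2.imwrite("pics/st.png",np.hstack([c(s,160,200,100,150,400,600),c(t,365,155,100,150,400,600)]))
E
```

```text
cantop (array([0.4941, 0.3915, 0.0883]), [np.float64(0.0003608253868678556), np.float64(0.00036082538686780917)])
eye [0.495  0.3902 0.1395] [np.float64(0.0013032448828487343), np.float64(0.0013032448828485656)]
ring plane n [-0.9483 -0.2796 -0.1499]
-45 [array([13.6, 18.6]), 118, array([ 2.5, 19.8]), 135]
-30 [array([13.8, 18.7]), 97, array([ 1.2, 20. ]), 121]
-15 [array([13.2, 18.7]), 77, array([ 0.2, 20.2]), 107]
0 [array([11.7, 18.6]), 60, array([ 1.5, 20.2]), 93]
15 [array([ 9.4, 18.5]), 45, array([ 2.8, 20.2]), 79]
30 [array([ 6.5, 18.4]), 32, array([ 3.8, 20.1]), 64]
45 [array([ 3.1, 18.3]), 21, array([ 4.7, 20. ]), 49]
paddle end? [ 0.5083 -0.1316  0.2811] [np.float64(0.0025247629249813192), np.float64(0.00252476292498138)]
paddle top [ 0.5748 -0.1244  0.338 ]
paddle top [ 0.5022 -0.1253  0.338 ]
```

View pics/st.png

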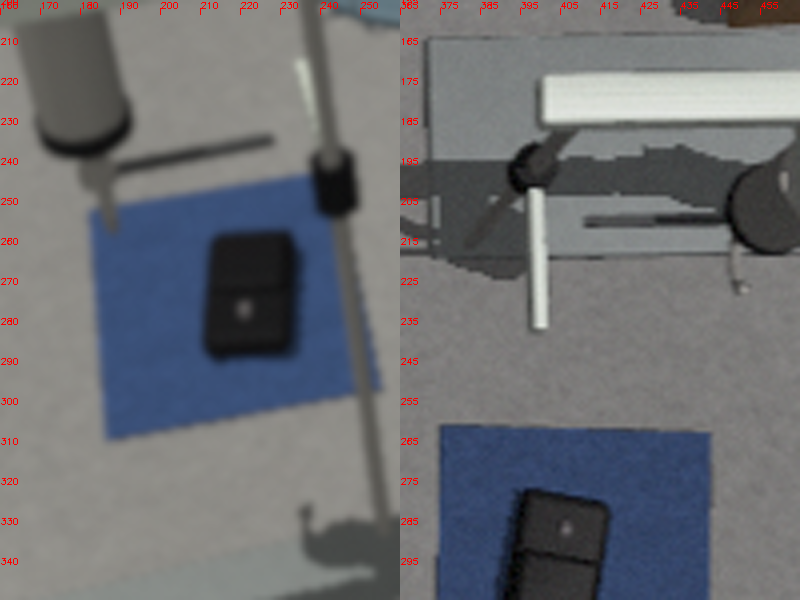

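The ring plane's yaw is about 15° and the stand's about 1°, so the ring can be hooked without turning the can. The stand origin is near (0.560,-0.239), consistent between the paddle and the base plate. I'll bring the tool to the stand's azimuth up high, then spin the camera side outward and gain tilt there.

apply_moves --moves '[-2.8,-2.7,0,0,-2.8,-2.7,0,0,-2.8,-2.7,0,0,-2.8,-2.7,0,0,-2.8,-2.7,0,0,-2.8,-2.7,0,0,-2.8,-2.7,0,0,-2.8,-2.7,0,0,-2.8,-2.7,0,0,-2.8,-2.7,0,0,-2.8,-2.7,0,0,-2.8,-2.7,0,0]'

```text
t: 3.35
tcp_pos: [0.4119, 0.1662, 0.6796]
orientation: [0.161, 0.985, 0.064, 0.011]
wrist_force: [-0.1, 0.0, -0.2]
width: 1.002
gripper_force: 0.0
```

apply_moves --moves '[-2.8,-2.7,0,0,-2.8,-2.7,0,0,-2.8,-2.7,0,0,-2.8,-2.7,0,0,-2.8,-2.7,0,0,-2.8,-2.7,0,0,-2.8,-2.7,0,0,-2.8,-2.7,0,0]'

```text
t: 4.02
tcp_pos: [0.5563, -0.1085, 0.6513]
orientation: [0.161, 0.985, 0.064, 0.01]
wrist_force: [-0.8, 0.1, 1.1]
width: 1.0
gripper_force: 0.0
```

apply_moves --moves '[0,0,0,7,0,0,0,7,0,0,0,7,0,0,0,7,0,0,0,7,0,0,0,7,0,0,0,7,0,0,0,7,0,0,0,7,0,0,0,7,0,0,0,7,0,0,0,7]'

```text
t: 5.02
tcp_pos: [0.5559, -0.1066, 0.6514]
orientation: [0.78, 0.622, 0.054, -0.035]
wrist_force: [0.4, 0.1, 0.4]
width: 1.001
gripper_force: 0.0
```

apply_moves --moves '[0,0,0,7,0,0,0,7,0,0,0,7,0,0,0,7,0,0,0,7,0,0,0,7,0,0,0,7,0,0,0,7,0,0,0,7,0,0,0,7,0,0,0,7,0,0,0,5]'

```text
t: 6.02
tcp_pos: [0.5559, -0.1066, 0.6514]
orientation: [0.997, -0.042, 0.018, -0.062]
wrist_force: [-0.1, 0.5, 0.5]
width: 0.999
gripper_force: 0.0
```

```bash
cat > st.py <<'E'
from h import *
s=arm.get_state();r=R.from_quat(s["orientation"]).as_matrix()
print(s["t"],"q",s["q"],"p",s["tcp_pos"]);print("x",r[:,0],"y",r[:,1],"z",r[:,2],"F",s["wrist_force"],"w",s["width"],s["gripper_force"])
E
python3 st.py
```

```text
6.0167 q [-0.4548  0.0707  0.9578  0.1511  2.1253  1.28  ] p [ 0.5559 -0.1066  0.6514]
x [ 0.9958 -0.0869  0.0302] y [-0.0825 -0.9887 -0.1255] z [ 0.0408  0.1225 -0.9916] F [-0.1049  0.4915  0.5402] w 0.9991758328255766 0.0
```

apply_moves --moves '[0,0,-4,0,0,0,-4,0,0,0,-4,0,0,0,-4,0,1,0,-4,0,1,0,-4,0,1,0,-4,0,1,0,-4,0,1,0,-4,0,1,0,-4,0,1,0,-4,0,1,0,-4,0]'

```text
t: 7.02
tcp_pos: [0.4684, -0.1241, 0.8821]
orientation: [0.994, -0.043, 0.078, -0.058]
wrist_force: [-0.8, -0.2, -1.4]
width: 1.0
gripper_force: 0.0
```

```bash
python3 st.py
```

```text
7.0167 q [-0.6022  0.319   0.1265  0.3548  2.5962  1.3689] p [ 0.4684 -0.1241  0.8821]
x [ 0.9841 -0.0952  0.1502] y [-0.0771 -0.9895 -0.122 ] z [ 0.1603  0.1085 -0.9811] F [-0.7977 -0.2346 -1.3528] w 1.000260898544498 0.0
```

apply_moves --moves '[4,0,0,0,4,0,0,0,4,0,0,0,4,0,0,0,4,0,0,0,4,0,0,0,4,0,0,0,4,0,0,0,4,0,0,0,4,0,0,0,4,0,0,0,4,0,0,0]'

```text
t: 8.02
tcp_pos: [0.7553, -0.1258, 0.7315]
orientation: [0.984, -0.049, 0.164, -0.054]
wrist_force: [-0.5, -0.3, 0.4]
width: 1.0
gripper_force: 0.0
```

```bash
python3 st.py
```

```text
8.0167 q [-0.3898  0.6094  0.1265  0.2446  2.1139  1.4375] p [ 0.7553 -0.1258  0.7315]
x [ 0.9416 -0.1133  0.317 ] y [-0.0782 -0.9895 -0.1215] z [ 0.3274  0.0896 -0.9406] F [-0.4638 -0.2846  0.3827] w 0.9996999507172147 0.0
```

apply_moves --moves '[3,0,-2.8,0,3,0,-2.8,0,3,0,-2.8,0,3,0,-2.8,0,3,0,-2.8,0,3,0,-2.8,0,3,0,-2.8,0,3,0,-2.8,0,3,0,-2.8,0,3,0,-2.8,0,3,0,-2.8,0,3,0,-2.8,0]'

```text
t: 9.02
tcp_pos: [0.6877, -0.1335, 0.868]
orientation: [0.953, -0.055, 0.293, -0.045]
wrist_force: [-0.4, 0.4, -0.1]
width: 0.998
gripper_force: 0.0
```

```bash
python3 st.py
```

```text
9.0167 q [-0.4797  0.4382  0.1265  0.3508  2.0277  1.452 ] p [ 0.6877 -0.1335  0.868 ]
x [ 0.8217 -0.1323  0.5544] y [-0.0791 -0.9897 -0.119 ] z [ 0.5645  0.054  -0.8237] F [-0.43    0.3789 -0.1328] w 0.9979973206967968 0.0
```

apply_moves --moves '[4,0,-1,0,4,0,-1,0,4,0,-1,0,4,0,-1,0,4,0,-1,0,4,0,-1,0,4,0,-1,0,4,0,-1,0,4,0,-1,0,4,0,-1,0,4,0,-1,0,4,0,-1,0]'

```text
t: 10.02
tcp_pos: [0.7412, -0.1426, 0.9275]
orientation: [0.9, -0.062, 0.43, -0.036]
wrist_force: [0.9, -0.8, 0.4]
width: 1.002
gripper_force: 0.0
```

```bash
python3 st.py; python3 - <<'E'
from h import *
S=camera_info("scene");T=camera_info("top")
im=cv2.cvtColor(cv2.imread("pics/top0.png"),cv2.COLOR_BGR2HSV)
m=cv2.inRange(im,(5,150,120),(18,255,255));n,l,s,c=cv2.connectedComponentsWithStats(m)
for i in range(1,n):
    if s[i,4]>40:print("orange",s[i],plane(T,c[i],.1))
print("spray",plane(T,(339,292),.165),"hook tip z.283",plane(T,(450,227.5),.283))
o=np.array([.5593,-.2388,0])
print("pred tip top px",pix(T,o+[-.034,0,.283]),"pointer end pred",pix(T,o+[-.001,.09,.315]),pix(S,o+[-.001,.09,.315]),"scene underside bend",pix(S,o+[-.018,0,.260]))
E
```

```text
10.0167 q [-0.4807  0.4294  0.1268  0.3853  1.7432  1.4651] p [ 0.7412 -0.1426  0.9275]
x [ 0.6227 -0.1422  0.7695] y [-0.0802 -0.9898 -0.1179] z [ 0.7783  0.0117 -0.6277] F [ 0.9497 -0.8492  0.3597] w 1.0017632449327325 0.0
orange [233 310  17  21 254] [0.3132 0.2265 0.1   ]
orange [192 314  21  19 254] [0.3008 0.3173 0.1   ]
spray [ 0.3863 -0.01    0.165 ] hook tip z.283 [ 0.5313 -0.2418  0.283 ]
pred tip top px [448.5831 230.2206] pointer end pred [409.4335 211.8193] [229.7817 232.6025] scene underside bend [189.7963 253.4402]
```

Tilt is now about 51° and pointing along +x. I'll level the closing axis with a spin, then go to above the can.

apply_moves --moves '[-1,0,0,-5,-1,0,0,-3.7,-2.8,-2.3,1,0,-2.8,-2.3,1,0,-2.8,-2.3,1,0,-2.8,-2.3,1,0,-2.8,-2.3,1,0,-2.8,-2.3,1,0,-2.8,-2.3,1,0,-2.8,-2.3,1,0,-2.8,-2.3,1,0,-2.8,-2.3,1,0]'

```text
t: 11.02
tcp_pos: [0.6281, 0.0843, 0.6369]
orientation: [0.902, 0.006, 0.431, -0.004]
wrist_force: [0.1, -0.4, 0.2]
width: 1.0
gripper_force: 0.0
```

```bash
python3 st.py; python3 - <<'E'
from h import *
S=camera_info("scene");T=camera_info("top")
print("pointer end",tri([(T,(410.5,210.5)),(S,(228,234.5))]))
print("rel move to above can (cm tool)",mov(np.array([.509,.391,.22])-arm.get_state()["tcp_pos"]))
E
```

```text
11.0167 q [-0.078  -0.3671  1.5616  0.0838  1.0588  1.4722] p [0.6281 0.0843 0.6369]
x [0.6279 0.0084 0.7783] y [ 0.0149 -0.9999 -0.0013] z [ 0.7782  0.0124 -0.6279] F [ 0.1122 -0.3502  0.1839] w 0.9997502244685207 0.0
pointer end (array([ 0.5614, -0.1522,  0.3131]), [np.float64(0.0008641583232939798), np.float64(0.0008641583232940415)])
rel move to above can (cm tool) [-39.6709 -30.7872  17.2895]
```

apply_moves --moves '[-3,-2.3,1.3,0,-3,-2.3,1.3,0,-3,-2.3,1.3,0,-3,-2.3,1.3,0,-3,-2.3,1.3,0,-3,-2.3,1.3,0,-3,-2.3,1.3,0,-3,-2.3,1.3,0,-3,-2.3,1.3,0,-3,-2.3,1.3,0,-3,-2.3,1.3,0,-3,-2.3,1.3,0]'

```text
t: 12.02
tcp_pos: [0.5187, 0.3597, 0.2594]
orientation: [0.902, 0.009, 0.431, -0.004]
wrist_force: [0.5, -1.1, -1.4]
width: 1.0
gripper_force: 0.0
```

```bash
python3 st.py; python3 - <<'E'
from h import *
W=camera_info("wrist");im=camera("wrist");cv2.imwrite("pics/w1.png",im[:,:,::-1]);np.save("w1.npy",W,allow_pickle=True)
for p in([.494,.391,.004],[.494,.391,.094],[.495,.390,.141]):print(pix(W,p))
E
```

```text
12.0167 q [ 0.6243 -0.1471  2.0604 -0.8649  0.6206  2.7426] p [0.5187 0.3597 0.2594]
x [0.6284 0.0125 0.7778] y [ 0.0193 -0.9998  0.0004] z [ 0.7777  0.0147 -0.6285] F [ 0.549  -1.139  -1.3962] w 0.9996204491511602 0.0
[289.973  410.0949]
[283.5182 391.0683]
[280.1361 375.8431]
```

View pics/w1.png

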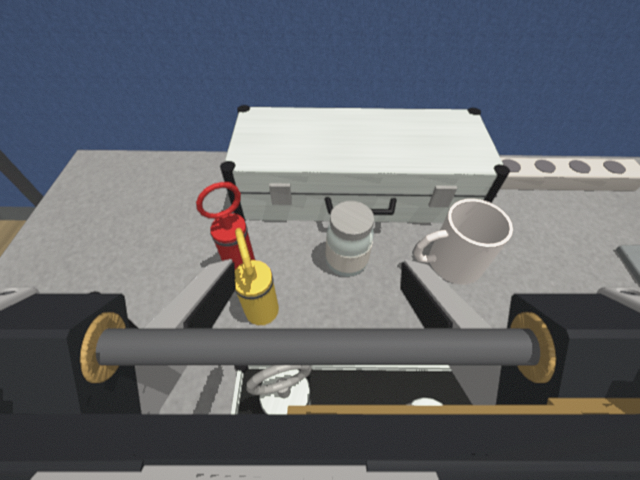

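The wrist view shows the ring can at about (282,390), partly behind the gripper's bar, agreeing with its predicted position. But q6 and q4 are nearly at their range ends, so the tilt for the pick has to be chosen better. I'll fit a small arm model to the logged states and check which poses are feasible.

```bash
cat > kin.py <<'E'
from h import *
from scipy.optimize import least_squares
D=[([1.0729,.2457,1.5589,0,1.3387,-.1741],[.2066,.6157,.2045]),([1.04351,.44915,.12739,.01941,2.51117,-.18753],[.18317,.54472,.81282]),
([1.04455,.45269,.12781,.04029,2.43497,-.17016],[.19066,.56697,.8126]),([-.4548,.0707,.9578,.1511,2.1253,1.28],[.5559,-.1066,.6514]),
([-.6022,.319,.1265,.3548,2.5962,1.3689],[.4684,-.1241,.8821]),([-.3898,.6094,.1265,.2446,2.1139,1.4375],[.7553,-.1258,.7315]),
([-.4797,.4382,.1265,.3508,2.0277,1.452],[.6877,-.1335,.868]),([-.4807,.4294,.1268,.3853,1.7432,1.4651],[.7412,-.1426,.9275]),
([-.078,-.3671,1.5616,.0838,1.0588,1.4722],[.6281,.0843,.6369]),([.6243,-.1471,2.0604,-.8649,.6206,2.7426],[.5187,.3597,.2594])]
def fk(p,q):
    x0,h,a1,L1,a2,L2,a5,d=p
    r1=R.from_euler('z',q[0]);r2=r1*R.from_euler('y',q[1]);r3=r2*R.from_euler('y',q[2]);r5=r3*R.from_euler('ZY',[q[3],q[4]])
    t=r1.apply([x0,0,h])+r2.apply([a1,0,L1])+r3.apply([a2,0,L2])+r5.apply([a5,0,d])
    return t,r5*R.from_euler('z',q[5]+C)
C=0
f=least_squares(lambda p:np.ravel([fk(p,q)[0]-x for q,x in D]),[0,.35,0,.4,0,.4,0,.3])
P=f.x
LO=np.array([-3.13,-1.02,.13,-.95,.21,-2.74]);HI=np.array([3.13,2.26,2.54,4.09,2.88,2.74])
if __name__=="__main__":
    print(P,np.abs(f.fun).max())
    r=fk(P,D[9][0])[1].as_matrix();print(r)
E
python3 kin.py
```

```text
[-0.0129  0.2757 -0.0941  0.4283  0.0438  0.5384 -0.1225  0.3594] 0.11133565546057453
[[-0.0193  0.6284  0.7776]
 [ 0.9998  0.0124  0.0148]
 [-0.0004  0.7778 -0.6286]]
```

```bash
cat > e.py <<'E'
s=open('kin.py').read()
s=s.replace("x0,h,a1,L1,a2,L2,a5,d=p","x0,h,a1,L1,a2,L2,a5,d,b0,b4,a4,b5=p")
s=s.replace("[x0,0,h]","[x0,b0,h]").replace("+r5.apply([a5,0,d])","+(r3*R.from_euler('z',q[3])).apply([a4,b4,0])+r5.apply([a5,b5,d])").replace("0,.3])","0,.3,0,0,0,0])").replace("C=0","C=np.pi/2")
open('kin.py','w').write(s)
E
python3 e.py; python3 kin.py
```

```text
[ 0.0001  0.2735 -0.0001  0.4198  0.0662  0.5688  0.      0.28    0.1127
  0.2965  0.     -0.2966] 4.8885064149573054e-05
[[ 0.6284  0.0193  0.7776]
 [ 0.0124 -0.9998  0.0148]
 [ 0.7778  0.0004 -0.6286]]
```

```bash
cat > feas.py <<'E'
from kin import *
def Rt(tau,az,cam=1):
    z=np.array([np.sin(tau)*np.cos(az),np.sin(tau)*np.sin(az),-np.cos(tau)])
    x=np.array([np.cos(tau)*np.cos(az),np.cos(tau)*np.sin(az),np.sin(tau)])*cam
    return R.from_matrix(np.c_[x,np.cross(z,x),z])
def ik(p,r,m=.03):
    best=None
    for q0 in([.6,0,2,0,.8,0],[.3,.3,1.8,-.4,1,2],[-.4,.2,1.5,.3,1.2,-1.5],[-.4,.2,1.5,.6,1.2,1]):
        f=least_squares(lambda q:np.r_[fk(P,q)[0]-p,(fk(P,q)[1].inv()*r).as_rotvec()*.3],q0,bounds=(LO+m,HI-m))
        if best is None or f.cost<best.cost:best=f
    return best.x,np.sqrt(2*best.cost)
if __name__=="__main__":
  g=lambda c,h,r:np.array([c[0],c[1],h])+.019*r.as_matrix()[:,2]
  for cam in(1,-1):
    for tau in(30,40,50):
      for az in(-10,0,10,20,30):
        r=Rt(np.radians(tau),np.radians(az),cam);o=[]
        for c,h in(((.494,.3905),.062),((.542,-.24),.19),((.54,-.24),.11),((.52,-.125),.29)):
            q,e=ik(g(c,h,r),r);o.append(f"{e*1000:.0f}")
            if len(o)==1:q1=q
        print(cam,tau,az,o,q1)
E
python3 feas.py
```

```text
1 30 -10 ['16', '0', '0', '0'] [ 0.6132  0.2734  1.9095 -0.5379  0.6634  2.71  ]
1 30 0 ['0', '0', '0', '0'] [ 0.6086  0.2508  1.9586 -0.565   0.5632  2.6058]
1 30 10 ['0', '0', '0', '0'] [ 0.5698  0.2202  1.9963 -0.4353  0.4741  2.3098]
1 30 20 ['0', '0', '0', '0'] [ 0.5262  0.1972  2.0241 -0.2215  0.4125  1.928 ]
1 30 30 ['0', '0', '0', '0'] [0.48   0.1835 2.0404 0.0567 0.3951 1.4807]
1 40 -10 ['55', '0', '0', '0'] [ 0.5966  0.2338  1.9561 -0.618   0.5819  2.71  ]
1 40 0 ['29', '0', '0', '0'] [ 0.6012  0.2181  2.0111 -0.7218  0.4674  2.71  ]
1 40 10 ['6', '0', '0', '0'] [ 0.59    0.2047  2.0677 -0.843   0.3365  2.71  ]
1 40 20 ['7', '0', '0', '0'] [ 0.551   0.1812  2.0957 -0.6358  0.24    2.3507]
1 40 30 ['16', '0', '0', '0'] [0.4703 0.1513 2.1053 0.1762 0.24   1.3568]
1 50 -10 ['95', '0', '0', '0'] [ 0.5772  0.191   1.9998 -0.6937  0.5085  2.71  ]
1 50 0 ['71', '0', '0', '0'] [ 0.5719  0.173   2.0555 -0.7897  0.383   2.71  ]
1 50 10 ['48', '0', '0', '0'] [ 0.552   0.1595  2.1086 -0.9013  0.2452  2.71  ]
1 50 20 ['11', '0', '0', '0'] [ 0.5714  0.2183  2.1814  4.06    0.24   -2.336 
[... 597 characters left out ...]
'0'] [ 0.644   0.2459  2.0134 -0.92    0.4882 -0.182 ]
-1 40 10 ['1', '50', '47', '0'] [ 0.599   0.211   2.0708 -0.92    0.3372 -0.345 ]
-1 40 20 ['7', '64', '34', '32'] [ 0.551   0.1812  2.0957 -0.6358  0.24   -0.7909]
-1 40 30 ['16', '45', '18', '67'] [ 0.4703  0.1513  2.1053  0.1762  0.24   -1.7848]
-1 50 -10 ['58', '25', '19', '0'] [ 0.6909  0.2787  1.9382 -0.92    0.6614 -0.0273]
-1 50 0 ['56', '52', '16', '0'] [ 0.6318  0.2114  2.0238 -0.92    0.4681 -0.2028]
-1 50 10 ['31', '42', '8', '27'] [0.5761 0.2438 2.1833 4.06   0.3116 0.9221]
-1 50 20 ['11', '29', '0', '61'] [0.5714 0.2183 2.1814 4.06   0.24   0.8056]
-1 50 30 ['21', '14', '0', '67'] [0.4539 0.2062 2.2314 2.8296 0.24   1.8334]
```

```bash
cat > sim.py <<'E'
from feas import *
def step(q,dw,spin=0,m=.004):
    p,r=fk(P,q);p=p+np.array(dw);r=r*R.from_euler('z',spin,degrees=True)
    f=least_squares(lambda x:np.r_[fk(P,x)[0]-p,(fk(P,x)[1].inv()*r).as_rotvec()*.3],np.clip(q,LO+m+1e-4,HI-m-1e-4),bounds=(LO+m,HI-m),max_nfev=30)
    return f.x
if __name__=="__main__":
  r=fk(P,D[9][0])[1]
  for z in(.35,.5,.65):
    q,e=ik(np.array([.45,-.25,z]),r);print("z",z,"start err",e*1000,q)
    for k in range(16):
        q=step(q,[-.035,.02,0])
        if k%3==0:
            p,rr=fk(P,q);print(k,p,rr.as_matrix()[:,2],q)
  r=None
  for tau in(30,33,36):
    for az in(0,8,15,22):
      for h in(.042,):
        r=Rt(np.radians(tau),np.radians(az));print(tau,az,[round(ik(np.array([.494,.3905,h])+.019*r.as_matrix()[:,2],r)[1]*1000,1)])
E
python3 sim.py
```

```text
z 0.35 start err 3.2085649259397493e-12 [-1.1637 -0.6082  2.2243  0.8642  1.2424  0.215 ]
0 [ 0.415 -0.23   0.35 ] [ 0.7776  0.0148 -0.6286] [-1.2475 -0.7472  2.2989  0.8646  1.3479  0.2093]
3 [ 0.322  -0.1921  0.3514] [ 0.7574  0.0851 -0.6474] [-1.5836 -1.016   2.4041  0.8846  1.7832  0.1195]
6 [ 0.2283 -0.1775  0.3545] [ 0.7207  0.2251 -0.6556] [-1.9453 -1.016   2.3947  0.8162  2.2015 -0.1429]
9 [ 0.1192 -0.1448  0.3564] [ 0.7086  0.3002 -0.6386] [-2.3878 -1.016   2.3999  0.4946  2.5466 -0.6722]
12 [ 0.0129 -0.0871  0.3565] [ 0.7087  0.3059 -0.6357] [-2.8518 -0.9645  2.3812 -0.1758  2.5965 -1.5449]
15 [-0.0921 -0.0296  0.3565] [ 0.707   0.3127 -0.6343] [-3.126  -0.7245  2.2734 -0.4538  2.3827 -1.9162]
z 0.5 start err 1.4465419059162024e-11 [-1.1637 -0.6204  1.9685  0.8153  1.422   0.4201]
0 [ 0.415 -0.23   0.5  ] [ 0.7776  0.0148 -0.6286] [-1.2474 -0.7326  2.0288  0.8377  1.5169  0.4032]
3 [ 0.3148 -0.1791  0.503 ] [ 0.7664  0.0432 -0.641 ] [-1.6373 -1.016   2.1364  0.9576  1.943   0.3099]
6 [ 0.2198 -0.1606  0.5169] [ 0.7215  0.1694 -0.6714] [-2.0554 -1.016   2.0947  0.9963  2.412
[... 614 characters left out ...]
6 [ 0.2062 -0.1294  0.6598] [ 0.7593  0.0738 -0.6466] [-2.4621 -1.016   1.8214  1.5114  2.7076  0.3865]
9 [ 0.1338 -0.1333  0.6585] [ 0.7277  0.1481 -0.6697] [-2.5931 -0.9016  1.7798  1.3026  2.876   0.078 ]
12 [ 0.0524 -0.1475  0.6418] [ 0.6583  0.1781 -0.7314] [-2.654  -0.776   1.7328  0.6132  2.876  -0.6483]
15 [-0.055  -0.0976  0.6353] [ 0.6361  0.1804 -0.7502] [-2.9955 -0.6825  1.6931 -0.2904  2.8371 -1.776 ]
30 0 [np.float64(0.0)]
30 8 [np.float64(0.0)]
30 15 [np.float64(0.0)]
30 22 [np.float64(0.0)]
33 0 [np.float64(5.7)]
33 8 [np.float64(0.0)]
33 15 [np.float64(0.0)]
33 22 [np.float64(0.0)]
36 0 [np.float64(18.0)]
36 8 [np.float64(0.0)]
36 15 [np.float64(0.0)]
36 22 [np.float64(2.1)]
```

```bash
cat > s2.py <<'E'
from sim import *
q0=np.array(D[9][0])
dirs={"+y":[0,1,0],"-x":[-1,0,0],"-x+y":[-.7,.7,0],"+x+y":[.7,.7,0],"up-x":[-.7,0,.7],"up+y":[0,.7,.7],"-x+yup":[-.6,.6,.5]}
for n,d in dirs.items():
    q=q0.copy()
    for k in range(12):
        q=step(q,np.array(d)*.035)
        if k in(5,11):
            p,rr=fk(P,q);m=rr.as_matrix();print(n,k,p,m[:,2],"roll",m[2,1],q)
E
python3 s2.py
```

```text
+y 5 [0.5248 0.5637 0.2691] [ 0.7166  0.0547 -0.6953] roll 0.011019919411470337 [ 0.8592  0.2343  1.6113 -0.7623  0.8244  2.736 ]
+y 11 [0.5265 0.7733 0.2709] [ 0.7038  0.0596 -0.7079] roll 0.016490505754832532 [ 1.0233  0.6697  1.0207 -0.7175  1.0487  2.7265]
-x 5 [0.3145 0.349  0.2685] [ 0.7273  0.0641 -0.6833] roll -0.0002320921115002983 [ 0.9193 -0.5379  2.302  -0.7526  0.9095  2.736 ]
-x 11 [0.1315 0.324  0.2825] [ 0.6185  0.1591 -0.7695] roll -0.008152948346252312 [ 1.309  -0.8326  2.389  -0.6232  1.2633  2.736 ]
-x+y 5 [0.3826 0.4941 0.2751] [ 0.6791  0.0841 -0.7292] roll 0.011687156056117955 [ 0.9593 -0.086   1.921  -0.7155  0.8851  2.736 ]
-x+y 11 [0.2509 0.6339 0.2885] [ 0.5743  0.1231 -0.8094] roll 0.0367073177601447 [ 1.2348  0.1205  1.6453 -0.5989  1.0967  2.736 ]
+x+y 5 [0.6664 0.5057 0.2608] [ 0.7694  0.0211 -0.6384] roll 0.001110708126712644 [ 0.6688  0.3381  1.5302 -0.8202  0.6812  2.7085]
+x+y 11 [0.8134 0.6527 0.2608] [ 0.7694  0.0211 -0.6384] roll 0.001110702259346676 [ 0.6965  0.8395  0.8164 -0.6848  0.8555  2.5285]
up-x 5 [0.3717 0.3597 0.4064] [ 0.7776  0.0148 -0.6286] roll 0.000391575033359768 [ 0.8674 -0.4929  2.0544 -0.7445  1.0375  2.6279]
up-x 11 [0.2247 0.3597 0.5534] [ 0.7776  0.0148 -0.6286] roll 0.0003915727107497184 [ 1.2291 -0.5687  1.8442 -0.8184  1.4911  2.6855]
up+y 5 [0.5187 0.5067 0.4064] [ 0.7776  0.0148 -0.6286] roll 0.0003915752595160483 [ 0.8379  0.031   1.6185 -0.7708  0.9532  2.6744]
up+y 11 [0.5187 0.6537 0.5534] [ 0.7776  0.0148 -0.6286] roll 0.00039157489857605775 [ 0.979   0.3335  1.0179 -0.731   1.2676  2.5635]
-x+yup 5 [0.3969 0.4805 0.3705] [ 0.7432  0.0423 -0.6677] roll 0.00962391628721233 [ 0.9632 -0.1553  1.8406 -0.7647  1.0094  2.736 ]
-x+yup 11 [0.2772 0.603  0.4818] [ 0.7102  0.0601 -0.7014] roll 0.03420607704184479 [ 1.2465  0.0194  1.4617 -0.7347  1.3496  2.736 ]
```

apply_moves --moves '[-1.5,-2.5,-1.9,0,-1.5,-2.5,-1.9,0,-1.5,-2.5,-1.9,0,-1.5,-2.5,-1.9,0,-1.5,-2.5,-1.9,0,-1.5,-2.5,-1.9,0,-1.5,-2.5,-1.9,0,-1.5,-2.5,-1.9,0]'

```text
t: 12.73
tcp_pos: [0.3536, 0.5016, 0.3277]
orientation: [0.925, 0.06, 0.376, -0.016]
wrist_force: [0.1, -0.5, -0.8]
width: 1.001
gripper_force: 0.0
```

```bash
python3 st.py
```

```text
12.7333 q [ 1.026  -0.1332  1.873  -0.7164  1.0034  2.7414] p [0.3536 0.5016 0.3277]
x [0.7108 0.098  0.6966] y [ 0.1223 -0.9924  0.0149] z [ 0.6927  0.0746 -0.7173] F [ 0.1409 -0.4891 -0.819 ] w 1.0014690558489836 0.0
```

apply_moves --moves '[-2.5,-2.6,-0.5,0,-2.5,-2.6,-0.5,0,-2.5,-2.6,-0.5,0,-2.5,-2.6,-0.5,0,-2.5,-2.6,-0.5,0]'

```text
t: 13.15
tcp_pos: [0.2742, 0.584, 0.3027]
orientation: [0.937, 0.113, 0.33, -0.018]
wrist_force: [0.3, 0.2, 0.0]
width: 0.999
gripper_force: 0.0
```

```bash
python3 st.py
```

```text
13.15 q [ 1.187   0.0131  1.7461 -0.6428  1.0812  2.7414] p [0.2742 0.584  0.3027]
x [0.7572 0.1996 0.622 ] y [ 0.223  -0.9739  0.041 ] z [ 0.614   0.1076 -0.782 ] F [0.2608 0.1841 0.0424] w 0.9992789326840994 0.0
```

```bash
cat > s3.py <<'E'
from sim import *
for tau,az in((38.6,10),(37,11),(36,11),(35,11),(34,12)):
    r=Rt(np.radians(tau),np.radians(az))
    for h in(.044,):
        for up in(0,.1,.2):
            q,e=ik(np.array([.494,.3905,h+up])+.019*r.as_matrix()[:,2],r,.01);print(tau,az,up,round(e*1000,1),q)
E
python3 s3.py
```

```text
38.6 10 0 4.5 [ 0.5888  0.245   2.0575 -0.8557  0.3264  2.73  ]
38.6 10 0.1 0.0 [ 0.5958  0.0528  2.0482 -0.5837  0.4813  2.4373]
38.6 10 0.2 0.0 [ 0.5958 -0.0927  1.9869 -0.4274  0.663   2.2524]
37 11 0 0.0 [ 0.5857  0.2461  2.0537 -0.7972  0.3286  2.6609]
37 11 0.1 0.0 [ 0.5858  0.0521  2.0391 -0.5062  0.4964  2.3448]
37 11 0.2 0.0 [ 0.5858 -0.0903  1.976  -0.3746  0.6828  2.1873]
36 11 0 0.0 [ 0.5829  0.2461  2.0465 -0.7342  0.3408  2.5974]
36 11 0.1 0.0 [ 0.5829  0.0546  2.0307 -0.4737  0.5131  2.3126]
36 11 0.2 0.0 [ 0.5829 -0.0858  1.9666 -0.3547  0.7007  2.1685]
35 11 0 0.0 [ 0.58    0.2465  2.0392 -0.6759  0.3542  2.5388]
35 11 0.1 0.0 [ 0.58    0.0573  2.0221 -0.4434  0.5303  2.2827]
35 11 0.2 0.0 [ 0.58   -0.081   1.9571 -0.3358  0.7188  2.1508]
34 12 0 0.0 [ 0.5723  0.2443  2.0353 -0.6016  0.3583  2.4471]
34 12 0.1 0.0 [ 0.5723  0.0569  2.017  -0.3963  0.54    2.2203]
34 12 0.2 0.0 [ 0.5723 -0.0797  1.951  -0.3019  0.7307  2.1036]
```

apply_moves --moves '[-2.5,-2.6,-0.5,0,-2.5,-2.6,-0.5,0,2,2,-1,0,2,2,-1,0]'

```text
t: 13.48
tcp_pos: [0.2672, 0.5852, 0.3327]
orientation: [0.94, 0.136, 0.311, -0.015]
wrist_force: [0.9, -0.2, 0.7]
width: 1.001
gripper_force: 0.0
```

```bash
python3 st.py; python3 -c "
from h import *
print(mov(np.array([.504,.393,.21])-arm.get_state()['tcp_pos']))"
```

```text
13.4833 q [ 1.1831 -0.0109  1.7036 -0.5775  1.1372  2.6311] p [0.2672 0.5852 0.3327]
x [0.7692 0.2465 0.5896] y [ 0.2653 -0.9625  0.0562] z [ 0.5813  0.1132 -0.8058] F [ 0.929  -0.1969  0.6813] w 1.0014883023410983 0.0
[ 6.2391 24.0959 21.4784]
```

apply_moves --moves '[0.7,2.7,2.4,0,0.7,2.7,2.4,0,0.7,2.7,2.4,0,0.7,2.7,2.4,0,0.7,2.7,2.4,0,0.7,2.7,2.4,0,0.7,2.7,2.4,0,0.7,2.7,2.4,0,0.6,2.5,2.3,0,0,0,0,5.4]'

```text
t: 14.32
tcp_pos: [0.5071, 0.3874, 0.209]
orientation: [0.946, 0.086, 0.31, -0.029]
wrist_force: [-0.8, 0.3, -0.6]
width: 1.002
gripper_force: 0.0
```

```bash
python3 st.py; python3 - <<'E'
from h import *
W=camera_info("wrist");im=camera("wrist");cv2.imwrite("pics/w2.png",im[:,:,::-1])
for p in([.494,.391,.004],[.494,.391,.094],[.495,.390,.141]):print(pix(W,p))
z=R.from_quat(arm.get_state()["orientation"]).as_matrix()[:,2]
print(mov(np.array([.494,.391,.044])+.019*z-arm.get_state()['tcp_pos']))
E
```

```text
14.3167 q [ 0.5746 -0.0681  1.9898 -0.3771  0.6578  2.1976] p [0.5071 0.3874 0.209 ]
x [0.7927 0.1447 0.5922] y [ 0.181  -0.9835 -0.0019] z [ 0.5822  0.1087 -0.8058] F [-0.7667  0.34   -0.6287] w 1.002095705852223 0.0
[313.2013 336.6467]
[311.6809 325.6415]
[312.0582 315.8671]
[-10.8079  -0.2992  14.5935]
```

View pics/w2.png

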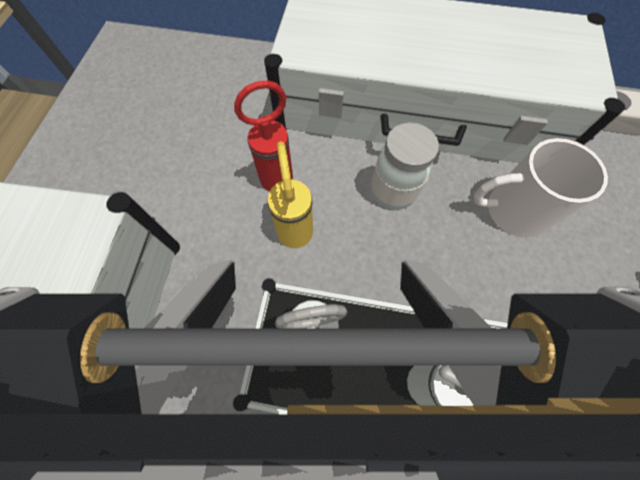

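The ring is seen at (311,317), within a pixel of its prediction at (312,316), and the can lies midway between the fingers. I'm descending.

apply_moves --moves '[-1.8,-0.05,2.4,0,-1.8,-0.05,2.4,0,-1.8,-0.05,2.4,0,-1.8,-0.05,2.4,0,-1.8,-0.05,2.4,0,-1.8,-0.05,2.4,0]'

```text
t: 14.87
tcp_pos: [0.503, 0.3962, 0.0317]
orientation: [0.945, 0.09, 0.312, -0.032]
wrist_force: [0.3, -0.8, 0.3]
width: 1.001
gripper_force: 0.0
```

```bash
python3 st.py; python3 - <<'E'
from h import *
z=R.from_quat(arm.get_state()["orientation"]).as_matrix()[:,2]
print(mov(np.array([.494,.391,.044])+.019*z-arm.get_state()['tcp_pos']))
E
```

```text
14.8667 q [ 0.5915  0.241   2.0493 -0.7607  0.3392  2.6314] p [0.503  0.3962 0.0317]
x [0.7885 0.1507 0.5963] y [ 0.1904 -0.9817 -0.0037] z [ 0.5848  0.1165 -0.8028] F [ 0.3475 -0.7774  0.3021] w 1.00099921173875 0.0
[-0.06    0.3332  0.3257]
```

apply_moves --moves '[0,0.3,0.2,0,0,0,0,0]'

```text
t: 15.03
tcp_pos: [0.5038, 0.3919, 0.029]
orientation: [0.946, 0.09, 0.31, -0.03]
wrist_force: [0.2, 1.0, 1.2]
width: 1.001
gripper_force: 0.0
```

apply_moves --moves '[0,0,0,0,0,0,0,0,0,0,0,0,0,0,0,0,0,0,0,0,0,0,0,0,0,0,0,0,0,0,0,0]' --gripper 255 --force 45

```text
t: 15.7
tcp_pos: [0.5046, 0.3921, 0.0303]
orientation: [0.946, 0.089, 0.312, -0.031]
wrist_force: [-0.9, -0.5, 2.6]
width: 0.479
gripper_force: 45.0
```

apply_moves --moves '[0.3,0,-0.4,0,0.6,0,-0.8,0,1.5,0,-2,0,2,0,-2.7,0,2,0,-2.7,0,2,0,-2.7,0,2,0,-2.7,0,2,0,-2.7,0]'

```text
t: 16.37
tcp_pos: [0.5038, 0.3912, 0.2384]
orientation: [0.946, 0.089, 0.31, -0.03]
wrist_force: [0.7, 0.2, -2.5]
width: 0.481
gripper_force: 45.0
```

```bash
python3 st.py; python3 - <<'E'
from h import *
T=camera_info("top");S=camera_info("scene")
a=camera("scene");b=camera("top")
cv2.imwrite("pics/s3.png",a[:,:,::-1]);cv2.imwrite("pics/t3.png",b[:,:,::-1])
st=arm.get_state();r=R.from_quat(st["orientation"]).as_matrix()
g=st["tcp_pos"]-.019*r[:,2]; print("grasp",g)
for h in(-.04,.05,.097):print(pix(S,g+[0,0,h]),pix(T,g+[0,0,h]))
def c(im,p,w,h,W,H):
    x0=int(p[0]-w/2);y0=int(p[1]-h/2);o=cv2.resize(im[y0:y0+h,x0:x0+w,::-1],(W,H),interpolation=cv2.INTER_CUBIC);print(x0,y0);return o
p=pix(S,g+[0,0,.04]);cv2.imwrite("pics/c3.png",np.hstack([c(a,p,100,120,400,480),c(b,pix(T,g+[0,0,.05]),100,120,400,480)]))
E
```

```text
16.3667 q [ 0.5826 -0.1028  1.9654 -0.3516  0.7134  2.1651] p [0.5038 0.3912 0.2384]
x [0.7917 0.1505 0.592 ] y [ 0.1882 -0.9821 -0.0021] z [ 0.5812  0.1131 -0.8059] F [ 0.6628  0.2371 -2.5216] w 0.4806797150502789 44.999118112027645
grasp [0.4963 0.3914 0.2614]
[450.1104 208.5702] [163.3501 238.3831]
[456.8719 178.9159] [151.2763 234.3665]
[460.6887 162.1762] [144.1965 232.0112]
406 122
101 174
```

View pics/c3.png

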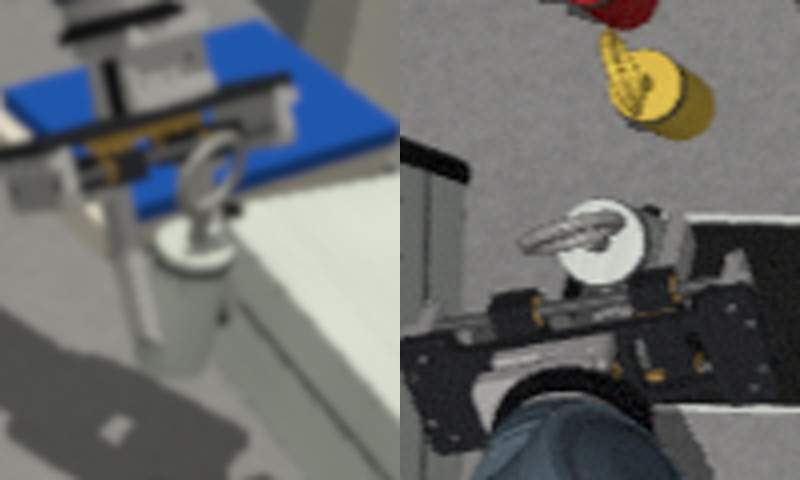

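The can hangs upright in the gripper. Its ring is at scene (459,165) and top (144,232.8), its top disc at scene (454.8,183.3) and top (151.5,234.5). Next I triangulate these.

```bash
python3 - <<'E'
from h import *
T=camera_info("top");S=camera_info("scene")
st=arm.get_state();r=R.from_quat(st["orientation"])
g=st["tcp_pos"]-.019*r.as_matrix()[:,2]
e,x=tri([(S,(459,165)),(T,(144,232.8))]);d,y=tri([(S,(454.8,183.3)),(T,(151.5,234.5))]);print("eye",e,x,"disc",d,y)
print("rel grasp",e-g,d-g)
O=np.array([.560,-.240,0]);seat=O+[-.018,0,.267]
# pre: eye at seat + (-75mm, 0, +15)
tgt=seat+[-.075,0,.012]; print("shift",tgt-e,mov(tgt-e))
E
```

```text
eye [0.4947 0.3922 0.35  ] [np.float64(0.002236584054649379), np.float64(0.0022365840546493963)] disc [0.4961 0.3918 0.2992] [np.float64(0.0028906278124393296), np.float64(0.002890627812439145)]
rel grasp [-0.0016  0.0008  0.0886] [-0.0001  0.0004  0.0378]
shift [-0.0277 -0.6322 -0.071 ] [-15.689   61.6112  -3.5388]
```

apply_moves --moves '[-0.5,1.8,-0.4,0,-1,3.5,-0.7,0,-1,3.5,-0.7,0,-1,3.5,-0.7,0,-1,3.5,-0.7,0,-1,3.5,-0.7,0,-1,3.5,-0.7,0,-1,3.5,-0.7,0,-1,3.5,-0.7,0,-1,3.5,-0.7,0,-1,3.5,-0.7,0,-1,3.5,-0.8,0]' --force 60

```text
t: 17.47
tcp_pos: [0.4405, -0.0315, 0.2322]
orientation: [0.946, 0.089, 0.311, -0.031]
wrist_force: [0.7, -0.8, -3.7]
width: 0.478
gripper_force: 60.0
```

apply_moves --moves '[-1,3.5,-0.8,0,-1,3.5,-0.8,0,-1,3.5,-0.8,0,-1,3.5,-0.8,0,-1,3.5,-0.8,0,-0.5,2.5,-0.4,0,0,1,0,0]'

```text
t: 18.05
tcp_pos: [0.4108, -0.2532, 0.2346]
orientation: [0.946, 0.086, 0.31, -0.031]
wrist_force: [-0.2, 0.7, -2.8]
width: 0.48
gripper_force: 60.0
```

```bash
python3 st.py; python3 - <<'E'
from h import *
T=camera_info("top");S=camera_info("scene")
st=arm.get_state();r=R.from_quat(st["orientation"])
g=st["tcp_pos"]-.019*r.as_matrix()[:,2];eye=g+[-.0005,0,.093];print("eye",eye)
seat=np.array([.542,-.240,.267]);print("to pre",mov(seat+[-.065,0,.008]-eye))
W=camera_info("wrist");im=camera("wrist");a=camera("scene")
print("wrist px eye,seat",pix(W,eye),pix(W,seat))
cv2.imwrite("pics/w4.png",np.hstack([cv2.resize(im[150:400,200:520,::-1],(400,312)),cv2.resize(a[140:290,120:312,::-1],(400,312))]))
E
```

```text
18.05 q [-1.1573 -0.44    2.239   0.6534  1.2558  0.05  ] p [ 0.4108 -0.2532  0.2346]
x [0.7925 0.1441 0.5926] y [ 0.1827 -0.9832 -0.0051] z [ 0.5819  0.1123 -0.8055] F [-0.163   0.7361 -2.813 ] w 0.479888401659324 59.998643696308136
eye [ 0.3993 -0.2553  0.3429]
to pre [ 2.3594 -0.0525 10.1631]
wrist px eye,seat [316.905  204.2438] [335.2646  60.3311]
```

View pics/w4.png

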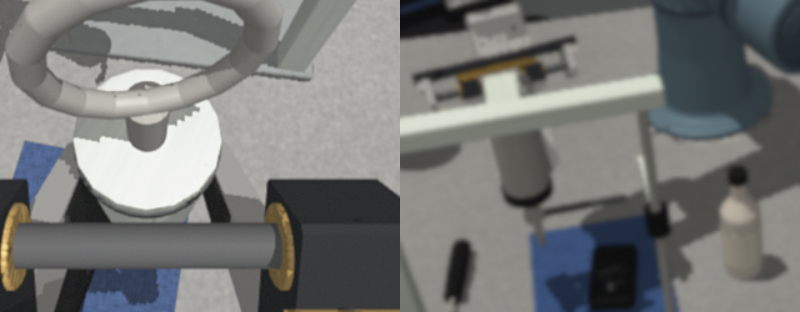

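```bash
python3 - <<'E'
from h import *
W=camera_info("wrist")
st=arm.get_state();r=R.from_quat(st["orientation"]);g=st["tcp_pos"]-.019*r.as_matrix()[:,2]
for h in(.085,.089,.093,.097):
    e=g+[0,0,h];u=np.array([-np.sin(.26),np.cos(.26),0])
    print(h,"eye",pix(W,e),"ring sides",pix(W,e+.027*u),pix(W,e-.027*u),"disc",pix(W,e-[0,0,.047]),"ringtop",pix(W,e+[0,0,.0235]))
for a in(5,10,15,20):
    t=np.radians(a);u=np.array([-np.sin(t),np.cos(t),0]);e=g+[0,0,.091];print(a,pix(W,e+.0235*u)-pix(W,e-.0235*u))
im=camera("wrist").astype(int)
cv2.imwrite("pics/w5.png",im[:,:,::-1].astype(np.uint8))
# hook region: look for edges along rows around predicted seat
for v in range(20,140,12):
    print(v,im[v,270:420:6].mean(axis=1).astype(int))
E
```

```text
0.085 eye [317.0958 216.0804] ring sides [219.9644 222.9075] [412.9805 209.3409] disc [318.0865 266.6806] ringtop [316.1509 167.8254]
0.089 eye [316.9672 209.5145] ring sides [215.8109 216.58  ] [416.7722 202.5434] disc [318.0273 263.6583] ringtop [315.9301 156.5471]
0.093 eye [316.8276 202.3851] ring sides [211.2983 209.7056] [420.8871 195.1665] disc [317.9648 260.4636] ringtop [315.6839 143.9744]
0.097 eye [316.6755 194.6162] ring sides [206.378  202.2101] [425.3683 187.1329] disc [317.8986 257.0813] ringtop [315.4078 129.8708]
5 [-178.2105  -15.0002]
10 [-179.0522   -1.1451]
15 [-178.5608   12.7171]
20 [-176.7395   26.4877]
20 [230 194 206 184 118  87  78  84  81  82  83  85  82 101  96  83  85  83
  81  83  86  72  71  95 157]
32 [119 123 122 226 227 226 126 127 125 226 226 227 156 106 140 162 170 166
 162 145 120  73  70  85 151]
44 [128 120 120 125 128 131 127 145 200 219 224 227 126 223 160 164 166  96
  93  95  71  72  72  77  88]
56 [164 144 138 117 117 119 117 121 121 123 122 131 141 151 168 165 157  98
  96  95  72  74  72  87  90]
68 [170 170 170 166 168 165 171 164 166 165 168 169  83 110 166 165 150  94
  97  97  70  73  79  91  89]
80 [174 169 172 171 170 166 169 168 166 164 170 162 173 167 163 161 144  98
  98 102  72  72  91  92  93]
92 [174 173 172 170 168 164 170 169 167 165 164 164 167 165 166 163 119  96
  97  98  74  86  92  90  91]
104 [171 169 172 171 172 174 172 169 170 163 166 167 165 173 163 160 110  98
  98  97  77  94  92  91  92]
116 [160 161 162 161 158 166 174 181 190 191 190 190 190 189 188 191 185 184
 146  95  84  92  89  86  85]
128 [183 185 187 190 192 196 197 197 201 200 198 198 198 196 195 194 191 186
 182 185 184 183 177 168 172]
```

```bash
python3 - <<'E'
from h import *
im=cv2.imread("pics/w5.png").mean(axis=2).astype(int);W=camera_info("wrist")
for v in range(24,80,4):print(v,im[v,322:370:2])
O=np.array([.561,-.2405,0])
for n,p in(("seat",[-.018,0,.267]),("under",[-.018,0,.260]),("tip top",[-.034,0,.283]),("shank mid",[0,0,.29]),("ptr end",[0,.09,.315])):print(n,pix(W,O+p))
E
```

```text
24 [176 150 121 113 107  91  85  82  79  76  79  88 101 104 103 102  96  83
  81  85  83  82  84  87]
28 [229 227 227 227 227 227 228 230 229 228 179 109 101 103 105  99 126 133
 117 104  94  93  85  84]
32 [224 226 227 227 226 227 227 227 227 220 156 102 101 106 142 125 140 170
 164 162 163 165 170 167]
36 [228 226 227 227 227 227 227 227 227 184 149  96 106 135 144 132 152 164
 165 165 160 160 166 166]
40 [227 227 227 227 227 228 226 228 223 148 139 147 179 217 195 158 162 170
 162 169 167 164 168 166]
44 [212 219 220 223 224 226 226 227 196 134 126 158 186 223 184 151 160 164
 162 164 165 163 166 116]
48 [128 128 125 128 131 131 132 138 138 139 133 166 195 216 175 145 165 163
 162 165 165 165 164 116]
52 [125 126 128 126 126 126 121 131 134 143 172 195 210 181 159 156 162 166
 165 165 166 166 164 116]
56 [121 123 121 124 122 122 122 131 122 118 141 156 161 151 132 164 168 166
 165 165 163 167 157  96]
60 [118 115 114 115 117 117 118 131 138  84  90  97  99  89 130 169 164 167
 172 166 162 166 168 105]
64 [166 165 167 169 165 168 162 165 144  85  86  86  87  84 149 171 166 165
 164 166 162 167 160  92]
68 [165 165 169 167 168 166 165 169 167  92  83  85  84 110 168 165 166 167
 166 165 166 172 150  97]
72 [165 165 162 164 165 164 166 164 164 166 163 159 171 168 165 168 170 168
 167 164 164 162 160  95]
76 [163 165 165 171 166 163 164 163 167 171 168 164 166 168 165 164 162 163
 165 165 166 169 140  97]
seat [342.4645  61.3615]
under [341.8058  70.6714]
tip top [339.7536  56.8831]
shank mid [349.677    5.9608]
ptr end [189.03   -60.0689]
```

```bash
cat > eye.py <<'E'
from h import *
import sys
def eyepos():
    st=arm.get_state();z=R.from_quat(st["orientation"]).as_matrix()[:,2]
    return st["tcp_pos"]-.019*z+[0,0,.095]
if __name__=="__main__":
    e=eyepos();print("eye",e,"rel seat0",(e-[.543,-.242,.267])*1000,"F",arm.get_state()["wrist_force"])
    for a in sys.argv[1:]:
        t=np.array(eval(a))+[.543,-.242,.267];print(a,mov(t-e));e=t
E
python3 eye.py "[-.075,0,.004]" "[0,0,.004]" "[0,0,-.020]"
```

```text
eye [ 0.4006 -0.2519  0.345 ] rel seat0 [-142.3577   -9.8513   78.0257] F [ 0.5608  0.6106 -2.763 ]
[-.075,0,.004] [1.0858 0.3396 9.9922]
[0,0,.004] [5.937  1.4021 4.363 ]
[0,0,-.020] [-1.4236  0.0156  1.9322]
```

apply_moves --moves '[0.2,0.1,2,0,0.2,0.1,2,0,0.3,0.1,2,0,0.2,0,2,0,0.1,0,1.5,0,0.1,0,0.5,0,0,0,0,0]'

```text
t: 18.78
tcp_pos: [0.4798, -0.2374, 0.1612]
orientation: [0.946, 0.09, 0.311, -0.033]
wrist_force: [-0.7, 0.1, -3.2]
width: 0.477
gripper_force: 60.0
```

```bash
python3 eye.py "[0,0,.004]"; python3 - <<'E'
from h import *
from eye import eyepos
W=camera_info("wrist");im=camera("wrist");cv2.imwrite("pics/w6.png",im[:,:,::-1]);e=eyepos()
S=camera_info("scene");a=camera("scene");cv2.imwrite("pics/s6.png",a[:,:,::-1])
O=np.array([.561,-.242,0])
for n,p in(("seat",[-.018,0,.267]),("under",[-.018,0,.260]),("tip top",[-.034,0,.283])):print(n,pix(W,O+p),pix(S,O+p))
print("eye",pix(W,e),pix(S,e))
cv2.imwrite("pics/c6.png",np.hstack([cv2.resize(im[60:300,170:490,::-1],(480,360)),cv2.resize(a[190:290,140:229,::-1],(320,360),interpolation=cv2.INTER_CUBIC)]))
E
```

```text
eye [ 0.4687 -0.2397  0.2715] rel seat0 [-74.2564   2.3402   4.5223] F [-0.6811  0.1472 -3.2224]
[0,0,.004] [5.8066 1.6457 4.3328]
seat [364.3753  21.956 ] [187.7386 251.8888]
under [362.043   40.5209] [188.3227 254.2387]
tip top [363.5955   4.3837] [185.9566 241.3955]
eye [320.9515 196.6982] [185.9447 227.3311]
```

View pics/c6.png

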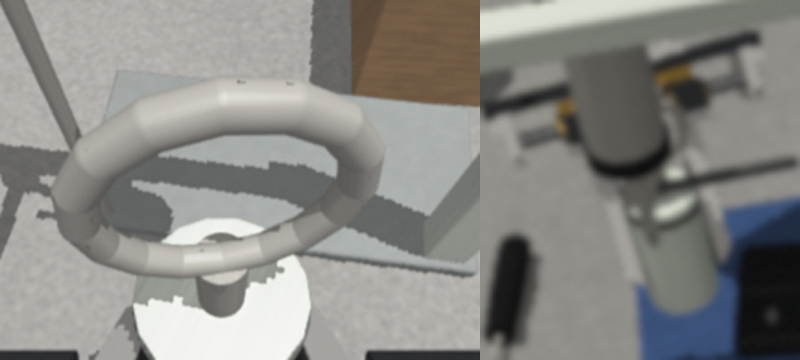

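Tenth picture: the ring is wide open in front, centred near wrist pixel (315,180). The scene half shows the can below the scale, still short of the hook. From here I check numerically, starting with the hook's pixels in this frame.

```bash
sed -i 's/\.095/.097/' eye.py; python3 - <<'E'
import cv2
im=cv2.imread("pics/w6.png").mean(axis=2).astype(int)
for v in range(0,64,4):print(v,im[v,330:396:3])
E
python3 eye.py "[-.03,0,.005]" "[0,0,.005]"
```

```text
0 [ 86  84  87  84  89  82  86  84  87  82  84 129 153 167 190 206 181 169
 100  84  82  86]
4 [ 85  87  85  85  86  84  89  85  85  86  88 115 136 148 159 163 162 149
  98  83  84  85]
8 [188 149 117 107  89  79  81  85  85  87  86  98 112 125 133 138 133 122
  83  85  88  86]
12 [228 228 229 229 230 231 190 134 114  97  87  89  92  97 105 109  97  95
  84  86  85  84]
16 [228 229 229 229 229 228 170 171 167 166  88  87  87  85  86  88  85 112
 132 112  96  90]
20 [229 229 229 229 229 226 147 166 172 173  85  89  88  86  86  86  86 160
 172 171 166 166]
24 [229 229 228 229 229 219 153 166 167 166  86  88  89  86  87  88  88 163
 166 168 166 171]
28 [229 230 230 230 230 179 162 169 172 163  86  88  85  86  88  84 106 166
 166 169 174 168]
32 [202 213 218 224 224 146 165 172 165 164  87  89  87  88  89  86 145  96
  99  98  96  97]
36 [129 130 130 132 141 138 169 172 172 169 146  85  87  86  87 135 163  96
  99 101 101  95]
40 [130 130 127 125 138 141 168 167 161 167 166 168 162 156 167 168 142  98
 101  97 100 101]
44 [125 126 126 127 140 161 170 168 173 171 172 169 169 173 171 170 158  96
 100  99  98  97]
48 [123 122 123 124 140 171 169 173 173 173 169 168 169 172 166 164 117  99
  98  97 103  97]
52 [118 117 116 118 148 173 168 164 169 171 171 167 171 170 164 168 168  96
 101  97  98  98]
56 [169 171 177 166 171 175 172 170 172 173 173 171 170 168 166 172 118  97
 101 102  95 100]
60 [173 171 170 169 176 173 173 171 167 172 168 169 171 169 171 177 150 100
  95  98 102 100]
eye [ 0.4689 -0.2415  0.2755] rel seat0 [-74.1179   0.507    8.5182] F [-0.0824 -0.1012 -2.2389]
[-.03,0,.005] [3.2678 0.8839 2.8514]
[0,0,.005] [2.3695 0.5667 1.7505]
```

apply_moves --moves '[0.8,0.3,0.7,0,0.8,0.3,0.7,0,0.8,0.3,0.7,0,0.8,0.2,0.7,0,0,0,0,0]'

```text
t: 19.3
tcp_pos: [0.5248, -0.2432, 0.1606]
orientation: [0.945, 0.09, 0.312, -0.03]
wrist_force: [0.1, -0.4, -2.0]
width: 0.479
gripper_force: 60.0
```

```bash
sed -i 's/-\.242,/-.2445,/g' eye.py; python3 eye.py "[-.0,0,.005]"; python3 - <<'E'
from h import *
im=camera("wrist").mean(axis=2).astype(int)
W=camera_info("wrist");O=np.array([.561,-.2445,0])
print(pix(W,O+[-.018,0,.26]),pix(W,O+[-.034,0,.267]))
for v in range(0,60,6):print(v,im[v,300:440:6])
E
```

```text
eye [ 0.5137 -0.2454  0.2729] rel seat0 [-29.3124  -0.89     5.8531] F [ 0.052  -0.3569 -2.0109]
[-.0,0,.005] [2.2758 0.4649 1.7922]
[334.4853 131.8562] [325.8774 160.153 ]
0 [ 85  85  86  87  86  87  93  97  95  95  86  84  85  87  88  89  88  87
  83  71  72 123 163 161]
6 [ 86  83  86  86  85  83  95  98  97  96  86  85  85  87  86  86  85  91
  76  74  71 112 159 160]
12 [ 88  90  83  86  87  89 104 104 106  97  80  85  86  84  85  86  86  86
  74  73  74 106 165 161]
18 [ 84  89  83  86  87  87 105 107 106  96  87  83  87  84  85  89  83  87
  73  73  74  98 165 158]
24 [ 85  87  84  89  87  85 105 104 106  95  84  88  86  87  86  86  87  87
  74  75  73  90 161 165]
30 [127 186 231 230 208 115 104 106 105  92  86  88  86  87  86  84  87  76
  74  75  72  79 162 157]
36 [129 129 200 230 230 141 105 108 101 153 169 170 147 129  98  86  86  74
  72  73  71  76 158 161]
42 [129 129 231 230 231 114 103 108 103 165 171 164 166 166 170 165 171  76
  75  74  76  74 156 153]
48 [232 231 230 230 230  94 106 108 101 176 173 169 164 173 170 171 165  74
  74  72  75  71 160 162]
54 [133 149 199 217 226  94 107 146 119 167 170 169 101 101 101  98  83  74
  72  75  76  72 153 155]
```

apply_moves --moves '[0.6,0.1,0.4,0,0.6,0.1,0.4,0,0.6,0.1,0.5,0,0.5,0.1,0.5,0,0,0,0,0,0,0,0,0]'

```text
t: 19.85
tcp_pos: [0.5534, -0.2409, 0.1583]
orientation: [0.946, 0.09, 0.311, -0.031]
wrist_force: [0.0, 0.1, -2.3]
width: 0.48
gripper_force: 60.0
```

```bash
python3 eye.py "[-.0,0,.005]" "[0,0,-.02]"; python3 - <<'E'
from h import *
im=camera("wrist");cv2.imwrite("pics/w7.png",im[:,:,::-1]);im=im.mean(axis=2).astype(int)
W=camera_info("wrist");O=np.array([.561,-.2445,0])
for n,p in (("seat",[-.018,0,.267]),("tipmid",[-.034,0,.274]),("tiptop",[-.034,0,.283]),("shank",[0,0,.28]),("shank.3",[0,0,.3])):print(n,pix(W,O+p))
for v in range(60,260,8):print(v,im[v,270:378:6])
E
```

```text
eye [ 0.5423 -0.2431  0.2706] rel seat0 [-0.6751  1.3767  3.6103] F [ 0.0085  0.1145 -2.2698]
[-.0,0,.005] [ 0.1153  0.1475 -0.0882]
[0,0,-.02] [-1.4855  0.0073  2.0108]
seat [323.7532 199.0399]
tipmid [310.9859 246.4897]
tiptop [309.9741 229.9341]
shank [337.9246 108.4851]
shank.3 [343.535   29.4376]
60 [228 228 229 232 183 186 231 229 232  93  97  99  97  94 174 172 169 166]
68 [122 128 131 133 132 136 174 200 218  92  98  98  97  91 164 165 169 100]
76 [126 122 127 127 127 128 128 129 129  92  97  98 100  90 167 170 166  97]
84 [180 173 163 139 121 117 121 124 121 105 102 102 102 117 169 173 166  98]
92 [174 172 168 174 172 164 174 172 163 105 107 107 101 165 171 169 174 100]
100 [170 168 171 173 172 174 170 168 135 105 107 106  98 171 169 171 172 100]
108 [174 174 179 172 164 174 166 170 116 105 104 106  99 171 164 171 170 103]
116 [170 170 176 175 165 166 179 184 158 193 192 193 192 192 188 193 193 188]
124 [166 177 183 188 188 193 195 199 223 219 217 215 215 213 212 211 211 200]
132 [191 194 196 199 200 196 192 184 179 177 179 180 179 179 178 179 177 175]
140 [193 191 183 177 1
[... 447 characters left out ...]
88 [166 167 166 167 168 167 169  99 104 104 101 140 166 164 166 164 167 168]
196 [168 168 167 168 168 166 165 151 174 179 163 170 170 168 168 169 168 169]
204 [165 167 167 169 167 141 175 187 190 159 155 170 169 168 171 171 130 104]
212 [168 169 168 164 143 151 181 213 218 181 135 239 239 142 149 166 138 141]
220 [ 96 111 231 148 152 130 165 179 182 161 123 180 172 171 172 171 168 134]
228 [190 188 186 184 113 113 112 131 129  88 205 203 196 167 155 134 107 166]
236 [177 179 117 125 115 117 116 113 185 169 157 143 125 128 144 233 239  96]
244 [126 120 104 100 103  99 109 196 200 199 179 150 150 238 238 238 238 240]
252 [147 149 149 148 152 149  98 101 110 101 116 242 239 237 238 240 241 239]
```

The picture numbers show the hook's shank passing behind the ring's top arc, with the bend and tip inside the ring on the camera side. The hook is through the ring, so I lower gently.

apply_moves --moves '[-0.4,0,0.5,0,-0.5,0,0.6,0,-0.4,0,0.5,0,-0.2,0,0.3,0,-0.2,0,0.3,0,-0.2,0,0.3,0,0,0,0,0]'

```text
t: 20.48
tcp_pos: [0.5526, -0.2411, 0.1265]
orientation: [0.946, 0.089, 0.311, -0.031]
wrist_force: [1.0, 0.2, -2.3]
width: 0.481
gripper_force: 60.0
```

```bash
cat > f.py <<'E'
from h import *
from eye import eyepos
F=[]
for k in range(4): F.append(arm.get_state()["wrist_force"]);im=camera("scene")
print("eye rel",(eyepos()-[.543,-.2445,.267])*1000,"F",np.mean(F,0))
E
python3 f.py
```

```text
eye rel [ -1.1779   0.9692 -27.1234] F [ 0.314   0.4943 -1.6173]
```

apply_moves --moves '[-0.2,0,0.3,0,-0.2,0,0.3,0,-0.2,0,0.3,0,-0.2,0,0.3,0,-0.2,0,0.2,0,0,0,0,0]'

```text
t: 21.18
tcp_pos: [0.553, -0.2412, 0.1096]
orientation: [0.946, 0.089, 0.311, -0.031]
wrist_force: [1.2, 0.3, -1.1]
width: 0.479
gripper_force: 60.0
```

```bash
python3 f.py; python3 f.py
```

```text
eye rel [ -0.8867   0.9888 -44.3553] F [ 0.8398 -0.1192 -0.2527]
eye rel [ -0.9498   1.0127 -44.4214] F [ 0.9862 -0.1905 -0.096 ]
```

apply_moves --moves '[-0.2,0,0.3,0,-0.1,0,0.1,0,0,0,0,0]'

```text
t: 21.83
tcp_pos: [0.5529, -0.2412, 0.1047]
orientation: [0.946, 0.089, 0.311, -0.031]
wrist_force: [2.1, -0.4, 0.9]
width: 0.481
gripper_force: 60.0
```

```bash
python3 f.py; python3 f.py
```

```text
eye rel [ -1.0327   1.0692 -49.5733] F [ 2.0648 -0.465   0.5361]
eye rel [ -1.0491   1.0786 -49.563 ] F [ 1.4398 -0.5149  0.0322]
```

Load transferred (net vertical force about 0). I'll open slowly in two steps.

apply_moves --moves '[0,0,0,0,0,0,0,0,0,0,0,0,0,0,0,0]' --gripper 110 --force 10

```text
t: 22.57
tcp_pos: [0.5528, -0.241, 0.1048]
orientation: [0.946, 0.089, 0.311, -0.031]
wrist_force: [0.2, 0.4, -0.9]
width: 0.567
gripper_force: 0.0
```

apply_moves --moves '[0,0,0,0,0,0,0,0,0,0,0,0,0,0,0,0]' --gripper 60

```text
t: 22.9
tcp_pos: [0.553, -0.2412, 0.105]
orientation: [0.946, 0.089, 0.311, -0.031]
wrist_force: [-0.3, 0.7, 0.1]
width: 0.759
gripper_force: 0.0
```

apply_moves --moves '[-0.8,0,-0.6,0,-1.6,0,-1.2,0,-2.4,0,-1.8,0,-2.4,0,-1.8,0,-2.4,0,-1.8,0,-2.4,0,-1.8,0,0,0,0,0]'

```text
t: 23.48
tcp_pos: [0.4024, -0.2705, 0.1056]
orientation: [0.946, 0.087, 0.311, -0.03]
wrist_force: [0.2, 0.6, -0.5]
width: 0.763
gripper_force: 0.0
```

```bash
python3 st.py; python3 - <<'E'
from h import *
ref=cv2.imread("pics/scene0.png")
a=camera("scene")[:,:,::-1].copy();cv2.imwrite("pics/s8.png",a);b=camera("top")[:,:,::-1].copy();cv2.imwrite("pics/t8.png",b)
S=camera_info("scene");O=np.array([.561,-.2435,0])
for d in(0,.03):print(d,"ptr end",pix(S,O+[0,.09,.315-d]),"can centre",pix(S,O+[-.018,0,.267-d-.02-.137+.045]))
g=a.mean(axis=2).astype(int)
for v in range(228,262,2):print(v,g[v,206:246:2])
E
```

```text
23.4833 q [-1.1975 -0.1966  2.3187  0.7489  1.0298 -0.2128] p [ 0.4024 -0.2705  0.1056]
x [0.7912 0.146  0.5939] y [ 0.1831 -0.9831 -0.0023] z [ 0.5835  0.1106 -0.8045] F [ 0.2176  0.6279 -0.4753] w 0.7629775766168966 0.0
0 ptr end [227.6569 233.8261] can centre [195.8328 287.2622]
0.03 ptr end [229.4247 244.3801] can centre [197.9975 295.9222]
228 [142 142 139 139 140 139 140 141 135 131 119  98  86  79  79 116 145  97
  81  77]
230 [142 141 141 140 140 138 132 117  96  86  81  78  77  76  76  95 138 101
  82  76]
232 [140 137 132 125 111 104  89  80  76  75  77  78  76  75  76  87 132 104
  83  76]
234 [130 115  95  83  77  75  75  74  74  75  76  77  77  76  76  80 110 106
  85  76]
236 [87 79 74 74 74 75 75 75 75 75 76 76 76 76 76 76 93 98 85 72]
238 [74 75 74 74 74 75 75 76 75 74 76 74 75 76 76 70 57 76 86 72]
240 [74 73 74 74 74 75 76 76 77 77 82 94 91 78 75 65 38 64 81 65]
242 [ 75  75  74  74  74  76  77  76  86 107 123 133 126  86  72  63  31  35
  47  34]
244 [ 74  74  74  74  74  74  76  76  97 111 107 100 101  76  56  48  25  16
  17  15]
246 [74 72 70 66 65 61 71 71 70 67 61 55 56 51 48 45 27 15 14 15]
248 [57 52 48 46 45 45 51 50 48 46 46 47 48 46 47 46 32 15 15 16]
250 [43 43 44 45 46 46 46 47 47 47 46 47 46 46 46 45 34 15 14 15]
252 [45 45 47 46 45 46 47 47 46 48 47 46 47 45 45 45 37 21 15 16]
254 [48 47 47 47 47 47 48 48 47 47 47 47 46 46 45 46 45 41 43 49]
256 [47 47 48 47 45 45 45 44 43 42 42 42 40 43 46 49 55 69 77 81]
258 [47 47 48 45 33 28 26 23 25 23 21 19 19 27 45 62 80 86 86 86]
260 [47 46 45 35 18 14 14 15 16 19 17 14 13 17 39 60 79 86 88 87]
```

apply_moves --moves '[1.8,0,-2.4,6,1.8,0,-2.4,0,1.8,0,-2.4,0,1.8,0,-2.4,0,1.8,0,-2.4,0,1.8,0,-2.4,0]'

```text
t: 24.08
tcp_pos: [0.4091, -0.278, 0.2874]
orientation: [0.949, 0.041, 0.31, -0.047]
wrist_force: [-0.0, -0.1, -0.3]
width: 0.766
gripper_force: 0.0
```

```bash
python3 st.py; python3 - <<'E'
from h import *
z=R.from_quat(arm.get_state()["orientation"]).as_matrix()[:,2]
print(mov(np.array([.44,-.127,.325])+.019*z-arm.get_state()['tcp_pos']))
E
```

```text
24.0833 q [-1.1894 -0.4309  2.1371  0.642   1.3508  0.1781] p [ 0.4091 -0.278   0.2874]
x [0.8051 0.048  0.5912] y [ 0.1065 -0.9922 -0.0644] z [ 0.5835  0.1148 -0.8039] F [-0.023  -0.11   -0.2905] w 0.7657444551735393 0.0
[  5.435  -14.8973   2.4132]
```

Fully open the gripper, go in front of the paddle, and measure the pointer and paddle numerically.

apply_moves --moves '[1.1,-3,0.5,0,1.1,-3,0.5,0,1.1,-3,0.5,0,1.1,-3,0.5,0,1,-2.9,0.4,0,0,0,0,0]' --gripper 60

```text
t: 24.58
tcp_pos: [0.4516, -0.1207, 0.3096]
orientation: [0.948, 0.044, 0.311, -0.048]
wrist_force: [0.1, -1.4, -0.3]
width: 0.763
gripper_force: 0.0
```

```bash
python3 st.py; cat > ptr.py <<'E'
from h import *
import sys
n=sys.argv[1]
O=np.array([.561,-.2425,0]);Y=R.from_euler('z',.7,degrees=True)
w=lambda p:O+Y.apply(p)
for c in("wrist","scene","top"):
    ci=camera_info(c);im=camera(c)[:,:,::-1].copy();cv2.imwrite(f"pics/{c}_{n}.png",im)
    print(c,"ptr d0/.03",pix(ci,w([0,.09,.315])),pix(ci,w([0,.09,.285])),"paddle mid end",pix(ci,w([-.057,.115,.325])),"top end",pix(ci,w([-.057,.115,.338])),"bottom end",pix(ci,w([-.057,.115,.312])),"bot rodside",pix(ci,w([0,.115,.312])),"seat",pix(ci,w([-.018,0,.237])))
E
python3 ptr.py a; python3 - <<'E'
from h import *
im=cv2.imread("pics/wrist_a.png").mean(axis=2).astype(int)
for v in range(0,240,10):print(v,im[v,200:460:10])
E
```

```text
24.5833 q [-0.8429 -0.6753  2.2471  0.5709  1.2642  0.5441] p [ 0.4516 -0.1207  0.3096]
x [0.8032 0.0539 0.5933] y [ 0.1133 -0.9915 -0.0633] z [ 0.5849  0.118  -0.8025] F [ 0.138  -1.4145 -0.2749] w 0.7631616393507147 0.0
wrist ptr d0/.03 [383.294  121.6332] [378.6323 149.6155] paddle mid end [339.4196 185.2674] top end [339.3256 172.7789] bottom end [339.5027 196.3123] bot rodside [345.7822 123.4365] seat [480.8851 207.7259]
scene ptr d0/.03 [228.0773 233.4002] [229.8354 243.9529] paddle mid end [235.7728 210.657 ] top end [235.0809 205.9342] bottom end [236.4533 215.3029] bot rodside [240.2796 232.3993] seat [189.8682 261.8734]
top ptr d0/.03 [411.2027 211.1135] [408.8965 213.0981] paddle mid end [400.0087 237.4581] top end [400.9319 236.8547] bottom end [399.1062 238.048 ] bot rodside [399.1187 211.1378] seat [445.5717 224.6412]
0 [ 79  79  79  81  78  80  79  80  79  82  81  81  81  79  79 100  80  77
  82  77  82  78  80  74  76  80]
10 [ 80  81  76  81  79  79  78  82  80  77  79  81  81  81  81 100  77  79
  78  81  82  80  76  80  80  76]
20 [ 82  81  82  81  80  79  81  82  
[... 1696 characters left out ...]

 158 154 153 155 155 151 150 146]
180 [160 157 163 168 165 162 169 168 166 167 170 170 168 163 229 157 156 159
 158 156 157 159 157 156 160 161]
190 [158 162 158 165 170 170 164 167 172 170 168 165 164 122 215 156 156 158
 157 160 160 162 161 158 160 162]
200 [165 161 165 166 165 173 160 166 165 168 169 167 166  96 129 157 161 159
 161 161 163 162 159 162 162 162]
210 [166 170 167 161 168 167 141 167 164 172 168 164 169  98 128 141 160 159
 162 160 164 165 100 102 139 165]
220 [164 169 164 163 169 165  96  97 100  99 100  95  96  88  94  93  93  92
  94  95  93  96  93  96  94  96]
230 [163 169 169 162 163 170 167 159 167  97 100 161 162 144  91  94 135 163
 162 163 164 163 167 167 140 120]
```

```bash
python3 - <<'E'
from h import *
im=cv2.imread("pics/wrist_a.png").mean(axis=2).astype(int)
for v in range(142,164,1):print(v,im[v,368:460:5])
s=cv2.imread("pics/scene_a.png").mean(axis=2).astype(int)
print("scene")
for v in range(232,258,1):print(v,s[v,200:244:2])
print("paddle scene");
for v in range(200,234,2):print(v,s[v,226:250:1])
E
```

```text
142 [164 164 162 143 145 150 153 151 150 152 158 158  93  94  94  95  91  70
  72]
143 [164 162 162 110 118 120 122 126 126 128 127 131  85  82  84  84  82  69
  71]
144 [164 161 165  97  99  99  98  99  98  99  75  76  64  63  68  67  67  63
  63]
145 [164 159 161  95  96  93  93  94  93  93  53  56  56  57  55  59  60  61
  58]
146 [165 163 158  96  95  95  95  96  96  96  56  55  56  57  61  57  59  57
  56]
147 [161 167 158  98  95  96  97  95  98  95  60  61  61  59  60  60  59  60
  58]
148 [164 167 160  94  95  95  93  95  95  95  77  78  59  57  59  61  60  61
  59]
149 [165 164 158  82  80  81  85  84  85  89  85  83  59  58  57  59  60  58
  61]
150 [167 161 158  55  58  59  63  63  62  69  70  69  56  59  57  59  56  55
  56]
151 [165 162 158  45  51  51  54  53  52  54  53  52  51  50  55  54  53  51
  53]
152 [162 166 155  70  63  64  64  57  53  56  51  53  51  51  51  50  51  52
  53]
153 [160 165 159 121 106 108 105  91  93  91  79  77  79  56  56  53  54  56
  52]
154 [162 166 160 158 146 152 145 137 136 136 127 125 133  77  76  74  68  61
  58]
155 [164 165 158 162 
[... 4058 characters left out ...]
 143 143 142 143 153 175 185 160 119  93  86  90 108 127
 139 142 143 143 143 142]
222 [142 143 142 141 141 141 141 140 143 157 174 166 133 100  87  88 104 126
 140 143 143 143 144 144]
224 [142 142 143 141 141 140 140 141 142 150 168 169 142 106  89  87  99 123
 138 143 143 144 145 143]
226 [141 142 142 144 144 144 143 143 142 141 151 163 147 112  90  86  94 115
 134 142 145 145 145 144]
228 [144 144 144 145 146 147 147 145 145 143 147 155 148 122  97  87  90 106
 127 140 144 144 144 144]
230 [144 145 145 145 144 144 143 144 143 142 140 141 143 127 101  88  87 101
 123 139 144 145 145 146]
232 [146 146 147 146 145 142 142 141 142 143 143 143 145 129 104  90  87  96
 119 135 142 144 144 144]
```

```bash
python3 - <<'E'
from h import *
S=camera_info("scene")
a=cv2.imread("pics/scene0.png").mean(axis=2);b=cv2.imread("pics/scene_a.png").mean(axis=2)
def cen(im,u,lo,hi):
    c=im[lo:hi,u];i=int(c.argmin());k=np.arange(max(i-1,0),min(i+2,hi-lo));p=np.polyfit(k,c[k],2);return lo-p[1]/(2*p[0]),c.min()
for u in(200,204,208,212,216,220,224):
    print(u,cen(a,u,228,250),cen(b,u,240,258))
O=np.array([.561,-.2425,0])
for y in(.02,.05,.08):
    print([pix(S,O+[0,y,.315-d]) for d in(0,.025,.03,.035)])
E
```

```text
200 (np.float64(239.71000000000004), np.float64(54.666666666666664)) (np.float64(251.08666666666673), np.float64(49.333333333333336))
204 (np.float64(238.9414414414415), np.float64(53.0)) (np.float64(250.29746835443046), np.float64(51.0))
208 (np.float64(238.15656565656573), np.float64(54.666666666666664)) (np.float64(249.60638297872345), np.float64(53.0))
212 (np.float64(237.6176470588236), np.float64(68.66666666666667)) (np.float64(248.80508474576285), np.float64(52.0))
216 (np.float64(236.81764705882367), np.float64(69.66666666666667)) (np.float64(248.12686567164178), np.float64(52.666666666666664))
220 (np.float64(236.0), np.float64(68.33333333333333)) (np.float64(247.65555555555554), np.float64(63.666666666666664))
224 (np.float64(235.210843373494), np.float64(69.33333333333333)) (np.float64(246.8877551020408), np.float64(62.0))
[array([193.7767, 239.3856]), array([195.8238, 248.221 ]), array([196.2252, 249.9537]), array([196.624 , 251.6751])]
[array([208.6052, 236.9523]), array([210.4015, 245.7828]), array([210.7539, 247.5146]), array([211.1039, 249.2353])]
[array([223.2827, 234.5439]), array([224.8334, 243.3689]), array([225.1375, 245.0999]), array([225.4397, 246.8197])]
```

The wrist and scene views both suggest the paddle is already lower than its top position. I'll triangulate its end and the pointer's end.

```bash
python3 - <<'E'
from h import *
W=camera_info("wrist");S=camera_info("scene");T=camera_info("top")
im=cv2.imread("pics/wrist_a.png").mean(axis=2).astype(int)
for v in list(range(176,224,3)):print(v,im[v,322:362:2])
t=cv2.imread("pics/top0.png").mean(axis=2).astype(int)
for v in range(230,242):print(v,t[v,394:406])
print("pad ts",tri([(T,(400,237.6)),(S,(234.3,214.3))]))
print("pad tw",tri([(T,(400,237.6)),(W,(341,194))]));print("pad ws",tri([(W,(341,194)),(S,(234.3,214.3))]))
print("ptr ws",tri([(W,(382.5,148)),(S,(229,246))]))
E
```

```text
176 [160 160 162 159 154 106 154 152 180 226 231 229 234 231 164 156 157 158
 156 155]
179 [165 169 169 165 165 133 157 150 182 229 231 230 234 230 158 156 157 157
 155 154]
182 [161 165 167 170 160 123 157 153 189 229 231 229 233 229 157 156 157 156
 159 156]
185 [166 169 166 167 162 132 163 155 189 230 231 230 234 228 160 155 157 157
 155 156]
188 [165 167 169 167 157 133 160 155 196 229 229 228 233 227 153 157 158 157
 157 153]
191 [168 167 165 168 116 136 161 154 145 182 188 186 200 182 154 157 157 156
 155 155]
194 [162 168 171 169 116 145 158 154 114 126 124 121 131 146 155 157 156 157
 159 159]
197 [160 168 172 171 117 150 160 156 119 131 134 135 136 145 156 158 157 158
 159 160]
200 [172 168 164 156  96 158 163 156 117 129 133 131 135 144 157 160 161 162
 160 161]
203 [168 165 162 166 115 159 161 156 115 127 127 129 133 144 155 158 160 160
 160 158]
206 [167 166 166 168 118 160 162 157 120 126 128 126 131 145 159 161 160 160
 160 162]
209 [165 162 163 163 107 159 160 159 148 140 116 117 126 121 156 160 158 162
 164 163]
212 [162 168 163 139  85  91  90  92  90  91  90  96 109
[... 681 characters left out ...]
 125 126 124 121 120]
238 [126 127 117 108 102 102 107 120 120 121 121 122]
239 [120 124 121 120 122 118 120 118 118 122 122 125]
240 [121 120 122 121 119 120 122 121 120 121 124 124]
241 [123 119 120 118 120 124 126 123 117 122 120 122]
pad ts (array([ 0.503 , -0.131 ,  0.3157]), [np.float64(0.001465681872819729), np.float64(0.0014656818728197296)])
pad tw (array([ 0.5047, -0.1323,  0.3063]), [np.float64(0.0015225578875284963), np.float64(0.0015225578875285122)])
pad ws (array([ 0.5009, -0.1332,  0.3143]), [np.float64(0.0008388080592214004), np.float64(0.0008388080592214344)])
ptr ws (array([ 0.5615, -0.1578,  0.2814]), [np.float64(0.0028968668482959804), np.float64(0.0028968668482959887)])
```

```bash
python3 - <<'E'
from h import *
W=camera_info("wrist");T=camera_info("top");S=camera_info("scene")
p,r=tri([(T,(400,236.8)),(W,(344,191.5))]);print("paddle top end",p,r)
z=R.from_quat(arm.get_state()["orientation"]).as_matrix()[:,2]
tg=np.array([p[0]+.014,p[1]-.0005,.303]);print(tg,mov(tg+.019*z-arm.get_state()['tcp_pos']))
E
```

```text
paddle top end [ 0.5068 -0.1332  0.3055] [np.float64(0.0023814062709600625), np.float64(0.0023814062709600365)]
[ 0.5208 -0.1337  0.303 ] [5.3145 1.6227 6.3029]
```

apply_moves --moves '[1,0.3,1.2,0,1,0.3,1.2,0,1,0.3,1.3,0,1,0.2,1.3,0,1.1,0.2,1.2,0,0,0,0,0]'

```text
t: 25.23
tcp_pos: [0.5297, -0.1302, 0.2855]
orientation: [0.949, 0.039, 0.308, -0.048]
wrist_force: [-0.3, -0.3, -0.7]
width: 0.764
gripper_force: 0.0
```

```bash
python3 st.py; python3 ptr.py b; python3 - <<'E'
from h import *
im=cv2.imread("pics/wrist_b.png").mean(axis=2).astype(int)
for v in range(60,330,9):print(v,im[v,280:400:6])
E
```

```text
25.2333 q [-0.7014 -0.4125  2.127   0.5567  1.0687  0.6039] p [ 0.5297 -0.1302  0.2855]
x [0.8071 0.0441 0.5888] y [ 0.1034 -0.9924 -0.0674] z [ 0.5813  0.1153 -0.8055] F [-0.3237 -0.3286 -0.6617] w 0.7636347150666611 0.0
wrist ptr d0/.03 [363.6954 207.0626] [360.7365 230.1828] paddle mid end [301.4401 311.4483] top end [297.7276 305.741 ] bottom end [304.5816 316.278 ] bot rodside [315.9104 207.3278] seat [488.6524 289.6518]
scene ptr d0/.03 [228.0773 233.4002] [229.8354 243.9529] paddle mid end [235.7728 210.657 ] top end [235.0809 205.9342] bottom end [236.4533 215.3029] bot rodside [240.2796 232.3993] seat [189.8682 261.8734]
top ptr d0/.03 [411.2027 211.1135] [408.8965 213.0981] paddle mid end [400.0087 237.4581] top end [400.9319 236.8547] bottom end [399.1062 238.048 ] bot rodside [399.1187 211.1378] seat [445.5717 224.6412]
60 [ 81  81  85  88  92 104 110  83  81  81  78  80  80  82  79  80  79  80
  83  80]
69 [ 81  81  81  84  92 101 107  91  80  81  84  83  78  81  81  79  80  81
  82  79]
78 [ 78  80  80  82  88 102 110 109  82  83  83  84  80  82  82  84  80  82
  76  83
[... 1648 characters left out ...]
164]
258 [ 94  99  99  95 130 235 240 139  93 108  94  95  92  92  92  95  95  93
  95  92]
267 [ 90  99 161 161 180 235 239 133  91 107  91 158 137 159 163 134 109  58
  94 154]
276 [ 93 125 101  93 197 235 237 124  89  91  92  93  92  92 167 159 163  39
  32 105]
285 [ 94 165 167 165 212 235 234 110  96  92  92  92  94  93  90 166 165  31
  31  32]
294 [ 88 162 158 142 221 236 228 102  87  87  89  91  91  93  95  90 157 152
  29  27]
303 [108 159 165 156 227 237 221 166 163 160 121  92  96 107 162  88 141 141
  50  27]
312 [157 163 162 163 171 187 154 164 160 162 159 160 165 155 112  92  94  96
  95  29]
321 [164 159 161 169  93  97 151 163 160 163 165 162 162 102  97  97  94  95
  95  96]
```

```bash
python3 - <<'E'
from h import *
W=camera_info("wrist");s=arm.get_state();r=R.from_quat(s["orientation"]).as_matrix();g=s["tcp_pos"]-.019*r[:,2]
print("tcp px",pix(W,s["tcp_pos"]),"grasp",g,pix(W,g),"grasp +12mm up",pix(W,g+[0,0,.013]))
im=cv2.imread("pics/wrist_b.png").mean(axis=2).astype(int)
for v in range(214,242,2):print(v,im[v,350:400:5])
for v in range(300,322,2):print(v,im[v,298:326:2])
E
```

```text
tcp px [318.518  275.7832] grasp [ 0.5174 -0.1322  0.3022] [318.6121 288.853 ] grasp +12mm up [316.8896 282.4049]
214 [155 157 158 157 158 157 158 156 159 157]
216 [155 158 157 157 159 158 159 158 158 157]
218 [155 159 156 158 158 157 156 157 158 161]
220 [155 156 158 156 156 157 156 158 160 163]
222 [157 155 155 111 110 119 119 127 128 137]
224 [154 158 153  94  94  95  94  94  95  95]
226 [156 160 154  95  95  97  95  96  95  96]
228 [157 159 154  97  96  96  96  96  97  96]
230 [160 159 154  88  87  92  92  94  95  96]
232 [159 158 156  50  55  53  56  58  56  62]
234 [158 159 158 127 127 124 110 107  93  93]
236 [161 159 161 161 162 164 161 161 161 162]
238 [161 157 159 159 160 163 161 161 163 163]
240 [160 156 162 158 160 161 162 162 163 161]
300 [161 160 189 228 234 235 237 241 240 224 145 137 160 156]
302 [158 151 196 228 234 235 237 241 239 222 143 140 166 161]
304 [157 150 198 228 234 235 237 241 239 221 145 139 161 159]
306 [160 147 202 229 234 235 238 241 237 214 140 139 159 159]
308 [165 152 205 229 233 234 237 241 237 210 136 137 157 159]
310 [160 160 196 224 225 226 230 234 231 191 139 139 163 160]
312 [163 163 146 171 171 184 187 197 189 154 138 143 164 164]
314 [162 165 133 124 123 128 123 130 139 144 141 143 164 163]
316 [158 152  94 111 127 132 132 133 135 140 142 144 162 166]
318 [157 149  94  98 113 127 129 127 128 132 144 157 162 164]
320 [164 121  95  94  94 106 112 120 142 139 155 161 162 167]
```

```bash
cat > tw.py <<'E'
from h import *
W=camera_info("wrist");s=arm.get_state();Rt=R.from_quat(s["orientation"])
off=Rt.inv().apply(W["eye"]-s["tcp_pos"]);rm=Rt.inv()*R.from_quat(W["rotation"])
print(off,rm.as_quat())
def cam(p,M):
    r=R.from_matrix(M);return dict(camera_matrix=W["camera_matrix"],eye=np.array(p)+r.apply(off),rotation=(r*rm).as_quat())
A=cam([.4516,-.1207,.3096],np.array([[.8032,.0539,.5933],[.1133,-.9915,-.0633],[.5849,.118,-.8025]]).T)
B=W
if __name__=="__main__":
    print("ptr",tri([(A,(382.5,148)),(B,(362.5,228.2))]));print("pad top end",tri([(A,(344,191.5)),(B,(309.5,312))]))
E
python3 tw.py
```

```text
[ 0.0671 -0.0004 -0.1793] [-0.702  -0.7026 -0.0826 -0.0823]
ptr (array([ 0.559 , -0.1542,  0.2884]), [np.float64(0.0008738149097127134), np.float64(0.0008738149097127412)])
pad top end (array([ 0.5027, -0.1308,  0.318 ]), [np.float64(0.0001679341921291927), np.float64(0.00016793419212927436)])
```

apply_moves --moves '[0,-0.3,0,0,0,0,0,0]'

```text
t: 25.55
tcp_pos: [0.5281, -0.1265, 0.288]
orientation: [0.949, 0.039, 0.31, -0.047]
wrist_force: [-0.9, -0.4, 0.2]
width: 0.762
gripper_force: 0.0
```

apply_moves --moves '[0,0,0,0,0,0,0,0,0,0,0,0,0,0,0,0,0,0,0,0,0,0,0,0,0,0,0,0]' --gripper 255 --force 12

```text
t: 26.13
tcp_pos: [0.5286, -0.1263, 0.2876]
orientation: [0.949, 0.04, 0.309, -0.047]
wrist_force: [-0.2, 0.7, 0.5]
width: 0.304
gripper_force: 0.0
```

```bash
python3 st.py; python3 -c "
from h import *
print(mov(np.array([0,0,-.017])))"
```

```text
26.1333 q [-0.6955 -0.4241  2.132   0.5542  1.0684  0.6103] p [ 0.5286 -0.1263  0.2876]
x [0.8053 0.0463 0.591 ] y [ 0.1044 -0.9924 -0.0645] z [ 0.5836  0.1137 -0.8041] F [-0.1621  0.7312  0.5218] w 0.30409561067891006 0.0
[-1.0047  0.1097  1.3669]
```

Let the fingers finish closing.

apply_moves --moves '[0,0,0,0,0,0,0,0,0,0,0,0,0,0,0,0,0,0,0,0,0,0,0,0]'

```text
t: 26.63
tcp_pos: [0.5287, -0.1278, 0.2877]
orientation: [0.949, 0.039, 0.31, -0.045]
wrist_force: [1.7, -5.2, -2.2]
width: 0.108
gripper_force: 11.8
```

apply_moves --moves '[-0.2,0,0.3,0,-0.3,0,0.4,0,-0.3,0.1,0.4,0,-0.2,0,0.3,0,0,0,0,0,0,0,0,0]'

```text
t: 27.13
tcp_pos: [0.5287, -0.1277, 0.2702]
orientation: [0.949, 0.039, 0.309, -0.045]
wrist_force: [0.1, -5.7, -2.5]
width: 0.11
gripper_force: 11.9
```

```bash
python3 st.py; python3 - <<'E'
from h import *
im=camera("wrist");cv2.imwrite("pics/wrist_c.png",im[:,:,::-1]);im=im.mean(axis=2).astype(int)
for v in range(196,230,2):print(v,im[v,350:410:5])
for v in range(294,322,2):print(v,im[v,298:332:2])
b=camera("scene").mean(axis=2)
def cen(im,u,lo,hi):
    c=im[lo:hi,u];i=int(c.argmin());k=np.arange(max(i-1,0),min(i+2,hi-lo));p=np.polyfit(k,c[k],2);return lo-p[1]/(2*p[0]),c.min()
print([np.round(cen(b,u,240,258),1) for u in(200,204,208,212,216)])
E
```

```text
27.1333 q [-0.6961 -0.4091  2.153   0.5625  1.035   0.5894] p [ 0.5287 -0.1277  0.2702]
x [0.8055 0.0461 0.5908] y [ 0.1019 -0.9929 -0.0615] z [ 0.5838  0.1098 -0.8045] F [ 0.073  -5.6773 -2.4624] w 0.1101772197501933 11.852004146785475
196 [156 154 154 153 153 154 149 152 146 147 148 148]
198 [154 152 153 156 155 156 153 155 155 156 156 153]
200 [154 153 155 156 155 156 154 154 156 157 156 155]
202 [155 156 156 155 158 155 157 156 158 155 156 155]
204 [153 157 155 154 155 158 156 156 160 156 156 157]
206 [154 159 156 157 158 159 158 154 158 159 156 157]
208 [155 156 157 157 138 142 143 143 151 149 156 156]
210 [155 156 157 160  96  96  97  99 100 100 103 105]
212 [156 158 157 160  95  95  94  95  95  95  94  96]
214 [155 160 157 158  97  97  96  94  96  97  93  96]
216 [154 156 157 158  96  97  96  96  96  96  95  95]
218 [153 154 157 160  82  83  84  84  85  92  90  91]
220 [156 156 157 160  45  51  52  53  52  55  56  55]
222 [155 160 158 159 125 121 110 106  95  96  80  81]
224 [157 159 158 157 161 159 159 159 157 160 157 158]
226 [159 160 159 159 162 159 158 160 161 162 161 158]
[... 506 characters left out ...]
3 150  50  36  81 195 227 234 235 237 244 187 130 107 145  89  27]
308 [156 143  41  35  71 193 224 229 232 235 242 182 129 107 146  91  29]
310 [155 136  39  37  40 162 207 213 217 221 228 165 124 107 157 100  27]
312 [157 118  35  37  41 138 134 145 152 156 154 125 118 107 160 113  24]
314 [157 109  34  35  49 155 128 124 126 125 121 121 120 111 161 118  25]
316 [156  92  39  30  63 161 151 118 121 120 121 119 118 118 160 132  26]
318 [156  86  34  36  64 154 164 136 123 120 120 121 118 136 166 135  30]
320 [153  71  34  33  77 163 166 166 155 151 148 148 151 166 169 155  32]
[array([251.1,  50.3]), array([250.3,  52.3]), array([249.6,  53. ]), array([248.8,  52. ]), array([248.1,  53.7])]
```

```bash
python3 - <<'E'
import tw
from tw import *
C=W
B=cam([.5297,-.1302,.2855],np.array([[.8071,.0441,.5888],[.1034,-.9924,-.0674],[.5813,.1153,-.8055]]).T)
print("ptr ABC",tri([(A,(382.5,148)),(B,(362.5,228.2)),(C,(367.3,215.3))]),"AC",tri([(A,(382.5,148)),(C,(367.3,215.3))])[0])
p,_=tri([(A,(344,191.5)),(B,(309.5,312))]);print("pad top before",p)
e,d=ray(C,(314.5,311));print("pad top now at same x",e+d*(p[0]-e[0])/d[0],"mid = -.013")
E
```

```text
[ 0.0671 -0.0004 -0.1793] [-0.702  -0.7026 -0.0826 -0.0823]
ptr ABC (array([ 0.5607, -0.1538,  0.2863]), [np.float64(0.001445541003073823), np.float64(0.00034193133061500555), np.float64(0.001112566084078007)]) AC [ 0.5611 -0.154   0.2858]
pad top before [ 0.5042 -0.1307  0.3154]
pad top now at same x [ 0.5042 -0.13    0.2978] mid = -.013
```

apply_moves --moves '[0,0,0,0,0,0,0,0,0,0,0,0,0,0,0,0,0,0,0,0,0,0,0,0]' --gripper 90

```text
t: 27.73
tcp_pos: [0.5288, -0.126, 0.2704]
orientation: [0.949, 0.04, 0.309, -0.047]
wrist_force: [0.4, -0.0, 0.2]
width: 0.5
gripper_force: 0.0
```

apply_moves --moves '[-1,-0.2,-0.8,0,-1.6,-0.4,-1.2,0,-1.6,-0.4,-1.2,0,-1.6,-0.4,-1.2,0,-1.6,-0.4,-1.2,0,0,0,0,0]'

```text
t: 28.23
tcp_pos: [0.4333, -0.1182, 0.2731]
orientation: [0.949, 0.039, 0.31, -0.046]
wrist_force: [-0.4, 0.5, -0.4]
width: 0.644
gripper_force: 0.0
```

```bash
python3 st.py; python3 - <<'E'
from h import *
for k in range(1):
    W=camera_info("wrist");im=camera("wrist");cv2.imwrite("pics/wrist_d.png",im[:,:,::-1])
b=camera("scene");cv2.imwrite("pics/scene_d.png",b[:,:,::-1]);
im=im.mean(axis=2).astype(int)
O=np.array([.562,-.2445,0]);Y=R.from_euler('z',.7,degrees=True)
for n,p in(("ptr",[0,.09,.285]),("padtop",[-.057,.115,.298]),("padtop+10",[-.057,.115,.308]),("ptr+10",[0,.09,.295])):print(n,pix(W,O+Y.apply(p)))
q=pix(W,O+Y.apply([0,.09,.285])).astype(int)
for v in range(q[1]-16,q[1]+17,2):print(v,im[v,q[0]-10:q[0]+40:5])
q=pix(W,O+Y.apply([-.057,.115,.298])).astype(int)
for v in range(q[1]-16,q[1]+17,2):print(v,im[v,q[0]-20:q[0]+22:2])
E
```

```text
28.2333 q [-0.88   -0.7262  2.3376  0.5827  1.246   0.4982] p [ 0.4333 -0.1182  0.2731]
x [0.8047 0.046  0.5918] y [ 0.1028 -0.9927 -0.0627] z [ 0.5846  0.1113 -0.8036] F [-0.3615  0.5023 -0.407 ] w 0.6441494594073013 0.0
ptr [390.3049  91.7146]
padtop [348.8092 147.9433]
padtop+10 [349.2185 136.5455]
ptr+10 [392.4275  79.5821]
75 [220 220 221 222 168 161 159 159 159  91]
77 [175 183 186 192 162 156 156 160 158 112]
79 [126 126 124 125 152 156 159 161 160 111]
81 [123 123 120 114 157 163 165 160 160 110]
83 [123 121 122 122 161 165 161 157 155 111]
85 [118 122 103 103 115 110 111 111 110  99]
87 [117 117  93  93  95  94  91  94  93  96]
89 [111 115  96  95  96  95  95  95  96  95]
91 [132 118  84  83  83  83  82  83  82  80]
93 [166 160  52  54  55  54  52  53  49  50]
95 [166 161  47  53  52  52  52  50  48  52]
97 [160 161 121 123 123 125 124 123 124 126]
99 [163 158 161 162 160 165 164 166 165 159]
101 [163 158 157 159 156 165 158 164 161 158]
103 [157 162 159 159 160 163 162 156 161 158]
105 [155 158 163 157 157 158 162 159 164 152]
107 [162 157 160 158 152 165 163 157 159 155]
1
[... 845 characters left out ...]
4 156 129 121 131 132 133 133 144 152 154 157 154
 154 153 154]
151 [165 159  94 154 155 155 155 126 121 130 132 137 139 147 154 154 153 154
 155 156 155]
153 [159 157  95 156 154 155 156 129 120 128 133 135 135 145 153 156 154 155
 156 156 156]
155 [161 156 102 154 156 154 157 130 119 123 123 134 136 144 155 157 155 154
 154 156 156]
157 [163 165 122 155 156 155 157 130 118 121 131 133 135 143 154 154 154 154
 155 155 157]
159 [166 165 125 152 155 155 158 129 118 123 132 129 133 144 154 156 156 156
 156 155 158]
161 [170 163 117 155 158 156 157 128 116 126 129 128 134 146 154 157 155 155
 157 157 155]
163 [167 162 121 158 159 160 159 129 119 126 126 132 136 145 157 155 154 153
 155 157 157]
```

In the wrist view the pointer reads 285.6 mm and the paddle's middle 286.0 mm, so they are level. The pointer hasn't moved between checks. One more stillness check, then I hand in.

```bash
python3 - <<'E'
from h import *
def cen(im,u,lo,hi):
    c=im[lo:hi,u];i=int(c.argmin());k=np.arange(i-1,i+2);p=np.polyfit(k,c[k],2);return round(lo-p[1]/(2*p[0]),2)
L=[]
for k in range(6):
    b=camera("scene").mean(axis=2);L.append([cen(b,u,242,256) for u in(200,208,212)])
print(L,arm.get_state()["t"],arm.get_state()["wrist_force"])
L=np.array(L)
if np.ptp(L,axis=0).max()<.3 and abs(L[0,0]-251.1)<.5: print(arm.finish_job())
E
```

```text
[[np.float64(251.11), np.float64(249.57), np.float64(248.79)], [np.float64(251.12), np.float64(249.61), np.float64(248.81)], [np.float64(251.11), np.float64(249.6), np.float64(248.81)], [np.float64(251.1), np.float64(249.57), np.float64(248.8)], [np.float64(251.11), np.float64(249.55), np.float64(248.81)], [np.float64(251.09), np.float64(249.59), np.float64(248.79)]] 28.6333 [-0.623  -0.0794  0.2327]
the job is handed in; nothing more can be done
None
```

The canister hangs still by its ring on the scale's hook, the marker is level with the pointer to within about 1 mm by my wrist-camera measurement, the gripper is clear of both, and the job is handed in at about 28.6 s; I have not seen the judge's verdict.

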